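# Set the rework bench for a clamped board

### The job

Lay the mat out for reworking the clamped board: stand the brass-wool tip cleaner midway between the soldering-iron stand and the board holder, the solder spool right behind the cleaner, the flux jar midway between the holder and the alcohol dispenser on its other side, and the empty steel dish centred right in front of the holder, with about 15 mm of free mat left between spool and cleaner and between dish and holder. Set the finned heat sink down on the middle of the board's big black processor, square with it and gently, not dropped. Front and behind go by the holder (its brass screw knob is at the back), everything ends up standing upright and clear of its neighbours, and the jar with the green lid stays where it is.

Things in the scene. Friction and masses are not known exactly. Their poses are not given: they have to be found in the camera images.
- holder: Fixed aluminium board holder, 85 mm deep (x) by 110 wide (y), standing turned up to 0.2 rad on the blue mat (mat top 3 mm above the bench). Two dark jaws along y, tops 24 mm above its underside. Front is -x, facing the robot; back is +x, where a brass knob sticks out to 65 mm from the centre; +y is its left. Origin: centre of its underside, on the mat.
- board: Fixed green circuit board, 57 by 92 mm, clamped level in the holder, with a black 32 by 32 mm processor, the highest part on it. Origin: centre of the processor's top face, 20.5 mm above the holder's underside; x, y along its sides, parallel to the holder's. Board surface 2.5 mm below the origin; jaws along y, 29 to 39 mm off in x either side, rise 3.5 mm above it.
- iron_stand: Fixed soldering-iron stand: dark steel base 85 (x) by 70 (y) by 14 mm with yellow sponge; the iron sits in a spring, its blue handle sloping up to the front (-x), to 130 mm forward and 150 mm high, within 20 mm of the base's middle line. Origin: centre of its underside, on the mat. Stands about 217 mm left or right of the holder's centre, by chance.
- dispenser: Fixed alcohol dispenser: white round bottle, 68 mm diameter, 111 mm high, blue collar and steel dish top. Origin: centre of its underside on the mat; its yaw means nothing. It stands about 215 mm from the holder on the side where the iron stand is not.
- tip_cleaner: Loose tip cleaner: round black tin, 56 mm diameter, 40 mm high, with curly golden brass wool rising to 49 mm; 0.11 to 0.18 kg. Its origin is the centre of its underside, z up. Yaw means nothing.
- spool: Loose spool of solder standing on end: red flanges 52 mm diameter, 44 mm high, wound with silver-grey solder; may be gripped across the flanges anywhere; 0.17 to 0.31 kg. Its origin is the centre of its underside, z up. Yaw means nothing.
- flux_jar: Loose flux jar: round, brown-amber, 42 mm diameter with a yellow screw lid of 44 mm, 40 mm high; about 0.08 kg. Its origin is the centre of its underside, z up. Yaw means nothing.
- dish: Loose empty round steel dish with upright sides, 60 mm diameter, 24 mm high, wall 3 mm; 0.09 kg. Its origin is the centre of its underside, z up. Yaw means nothing.
- heat_sink: Loose finned aluminium heat sink, 32 by 32 mm, 34 mm high, fins upright along its y; its sides may be gripped either way; 0.06 kg. Origin: centre of its underside, x and y along its sides, z up.
- mask_jar: Loose jar of solder mask, same shape and size as the flux jar but whitish with a green lid; stands among the other things and must stay there. Origin: centre of its underside. The loose things all start standing upright on the mat, whose top is 3 mm above the bench, about 0.1 m apart.
Things that resemble listed ones, but are neither listed nor needed, are in the scene too. What is meant by the holder is not orange, and is the larger of those in its own colour.

How it is judged:
By the outcome, as a careful person would: the job done as asked, in the order asked, and still so for the second after the job is handed in, with the robot touching nothing.
It also fails if it takes over 138 s, if anything falls off the work surface, if the arm or the gripper's body presses on something with over 40 N, if the wrist force passes 120 N, or if a joint passes its speed limit or range.

### The arm

A 7-joint arm with a two-finger parallel gripper is mounted at the origin on the work surface. World frame = base frame: x ahead of the robot, y to its left, z up, the work surface at z = 0. Lengths are in m, angles in rad, forces in N, time in s.
With the tool pointing down it reaches from about 0.425 to 1.025 m from the base axis. Payload 3.6 kg.
Tool frame: the origin (TCP) lies between the finger pads; the fingertips stand 11 mm ahead of it and the grasp point (between the pads) lies 8 mm behind it; z points along the fingers, y is the line along which they close (so a half turn about z gives the same grasp; the last joint's range is limited). The gripper opens to 85 mm and grips with 20 to 120 N. Pads are 22 mm wide; open, the fingers measure 114 mm over their backs; the gripper's body (76 mm by 85 mm) begins 54 mm behind the grasp point. The pads swing forward as they close: fully open they stand 13 mm farther back than shut.
Start: joints at [1.208, 0.591, 0.048, 1.609, -0.033, 0.943, -0.034], TCP at [0.193, -0.699, 0.242] pointing down, gripper open.
Joint ranges: [-2.69, 2.69], [-0.47, 2.24], [-1.27, 1.36], [0.19, 2.51], [-1.53, 4.68], [0.08, 2.07], [-3.09, 3.09]. Speed limits (rad/s): [2.57, 2.57, 3.14, 3.14, 3.14, 3.14, 3.14].

### API

Orientations are given as a 3x3 rotation matrix whose columns are the frame's x, y, z axes.
In Python, from bench import r, cams, finder gives the robot as it stands.
- The arm moves only by the tool send_rows, never from a script. Its argument "motion" is a list of rows, each an object with "slide": the shift along the tool's x, y, z in m, a list of three; "twist": the turn about the tool's z in degrees; "claw": the opening, from 0 (shut) to 1 (fully open). In form: [{"slide": [x, y, z], "twist": twist, "claw": claw}, ...]. A call has 1 to 10 rows; each row is the pose to reach, as a shift and turn from the pose commanded when the call began, along the tool's axes at that moment; what a row does not reach only later rows make up. A row lasts 1/8 s, in which the tool goes at most 62.5 mm and 10.7 degrees, less where a joint would pass 70% of its speed; a pose out of reach is approached as far as the arm can. A call with a gripper value outside its range is refused whole. The fingers move at their own pace and stop on an object; "newtons" is the grip in N (left out, the last holds). Time passes only in rows, so rows that repeat a pose let the fingers close. It gives the time, the measured TCP pose, the force, the opening and the grip force at its end, in the units of the state.
- r.get_obs(): the state, without advancing time (a new reading comes with each control period).
- cams.capture(name): name is "scene" or "top" or "wrist"; returns a dict with "image" (400x640x3 uint8, red, green, blue), "fx", "fy", "cx", "cy" (pixels), "k1" (the pictures are not rectified: a ray, as slopes to the right and down, at radius r is drawn at 1 + k1 r^2 times it, then the intrinsics apply), "camera_from_world" (4x4, takes a point from world to camera coordinates). Camera axes: x right, y down, z forward; pixel columns grow to the right and rows downward; lengths in m; the calibration is good to about 2 mm. A picture is of the moment at which its call begins. There is no depth.
- r.hand_in(): hands the job in; it is judged then, once.
Trained networks look in a picture, given as the dict that the camera call returned (one of the last four; its "shot" number tells which), for a name from the list of things; names that differ only in an ending like _2 or _b are one class to them, and where a whole thing is asked for, a point or a joint stands for the part that bears it (a point fixed in the world has none). Each returns a list of dicts, best first, with "p" (0 to 1); they miss things now and then, are a little off and sometimes report something else, mostly with a low value. They report only what shows in the picture. A call takes as long as a camera call. They do not tell look-alikes from the thing itself.
- finder.spot_in(query, picture): "centre" ([x, y, z] in m, in world coordinates, good to about 4 mm: the middle of the surface that is visible of it).
- finder.trace(query, picture): "pixels" (400x640 bool, what is visible of it).
The state is a dict: "clock": time; "joint_pos": joint angles; "joint_velocities": joint speeds; "tau": joint torques, N m; "eef_pos": TCP position; "tcp_rot": TCP orientation; "wrist_force": force on the tool from outside, world axes, zero at the start; "moment": the same for the moment, N m; "opening": opening from 0.0 (shut) to 1.0 (fully open); "finger_force": force on a finger pad.
Only numpy, scipy, OpenCV 4.12 (cv2) and the standard library are available. Lean on these libraries where they do the work, as an engineer would, in place of code of your own. Each camera call takes 0.05 s, during which the arm holds its last target. There are 200 camera calls.

## Working session

There is one attempt and no reset: what is moved stays moved. The work goes in short steps, Python scripts to look and compute and a tool call to move; the robot and the scene stay as the last step left them, time stands still between calls to the robot, and variables do not carry over. Pictures are saved under pics/ and viewed, at most 14 in all, crops included, and the job is handed in when it is done.

Besides the shell and the picture viewer there is one more tool, called after ">>>" by a JSON object that holds its "op" and its "data", one argument or row to a line. send_rows: Moves the arm, as the interface text tells. Its arguments: {"type":"object","properties":{"motion":{"type":"array"},"newtons":{"type":"number"}},"required":["motion"]}

```bash
ls; mkdir -p pics; cat > h.py <<'E'
import numpy as np, cv2
from bench import r, cams, finder
NAMES="holder board iron_stand dispenser tip_cleaner spool flux_jar dish heat_sink mask_jar".split()
def save(p,n): cv2.imwrite(f'pics/{n}.png',cv2.cvtColor(p['image'],cv2.COLOR_RGB2BGR))
def px(p,X):
    X=np.atleast_2d(X); c=(p['camera_from_world']@np.c_[X,np.ones(len(X))].T).T
    s=c[:,:2]/c[:,2:3]; s=s*(1+p['k1']*(s**2).sum(1,keepdims=True)); return s*[p['fx'],p['fy']]+[p['cx'],p['cy']]
def ray(p,uv,z):
    d=(np.atleast_2d(uv)-[p['cx'],p['cy']])/[p['fx'],p['fy']]; s=d.copy()
    for _ in range(20): s=d/(1+p['k1']*(s**2).sum(1,keepdims=True))
    M=p['camera_from_world']; R=M[:3,:3]; o=-R.T@M[:3,3]; w=np.c_[s,np.ones(len(s))]@R
    return o+w*((z-o[2])/w[:,2:3])
E
python3 - <<'E'
from h import *
np.set_printoptions(precision=4,suppress=True)
o=r.get_obs(); print(o['eef_pos'],o['tcp_rot'],o['opening'])
for c in ('scene','top'):
    p=cams.capture(c); save(p,c+'0'); print(c, -p['camera_from_world'][:3,:3].T@p['camera_from_world'][:3,3])
    for n in NAMES:
        for d in finder.spot_in(n,p)[:5]: print(n,round(d['p'],2),np.round(d['centre'],3),np.round(px(p,d['centre'])[0]))
E
```

```text
pics
[ 0.1923 -0.6982  0.2411] [[ 0.9641  0.2656 -0.0007]
 [ 0.2656 -0.9641  0.0021]
 [-0.0001 -0.0023 -1.    ]] 1.003062930500964
scene [0.8982 0.2724 0.8739]
holder 0.95 [ 0.254 -0.23   0.005] [292. 145.]
holder 0.85 [ 0.576 -0.165  0.024] [243. 224.]
holder 0.77 [ 0.243 -0.475  0.014] [235. 113.]
board 0.89 [ 0.546 -0.172  0.022] [248. 215.]
iron_stand 0.66 [0.518 0.049 0.028] [321. 246.]
dispenser 0.65 [ 0.572 -0.378  0.082] [180. 176.]
tip_cleaner 0.56 [0.533 0.412 0.041] [452. 325.]
tip_cleaner 0.56 [0.519 0.22  0.05 ] [381. 276.]
tip_cleaner 0.36 [ 0.573 -0.379  0.081] [180. 176.]
spool 0.75 [0.518 0.224 0.047] [383. 277.]
flux_jar 0.72 [0.415 0.22  0.04 ] [399. 246.]
dish 0.91 [0.47  0.321 0.011] [424. 287.]
heat_sink 0.6 [0.444 0.425 0.038] [471. 296.]
mask_jar 0.56 [0.582 0.335 0.046] [413. 325.]
mask_jar 0.33 [0.442 0.425 0.038] [471. 296.]
top [ 0.0737 -0.0353  1.6414]
holder 0.75 [ 0.536 -0.175  0.024] [365. 171.]
holder 0.72 [0.517 0.411 0.045] [186. 167.]
holder 0.62 [ 0.242 -0.48   0.011] [457. 265.]
holder 0.6 [ 0.253 -0.233  0.006] [381. 258.]
board 0.61 [ 0.544 -0.172  0.021] [364. 169.]
iron_stand 0.73 [0.399 0.22  0.042] [242. 205.]
iron_stand 0.65 [0.508 0.035 0.025] [301. 176.]
dispenser 0.78 [ 0.548 -0.395  0.086] [436. 165.]
tip_cleaner 0.76 [0.522 0.412 0.046] [186. 166.]
spool 0.56 [0.507 0.216 0.041] [245. 173.]
flux_jar 0.61 [0.396 0.22  0.041] [241. 206.]
flux_jar 0.25 [0.475 0.323 0.005] [214. 184.]
dish 0.61 [0.474 0.322 0.007] [214. 184.]
mask_jar 0.66 [0.517 0.407 0.046] [187. 168.]
mask_jar 0.58 [0.576 0.327 0.044] [213. 151.]
```

View pics/scene0.png

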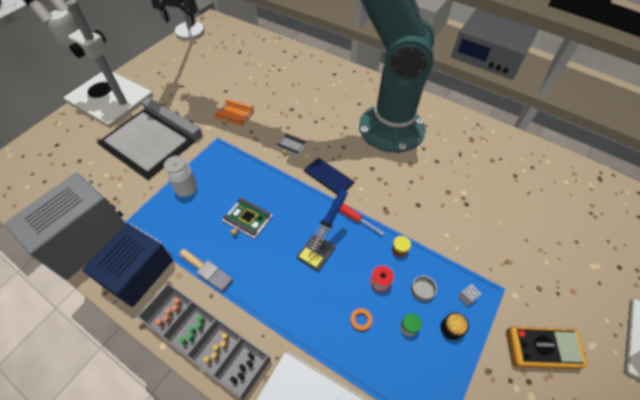

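View pics/top0.png

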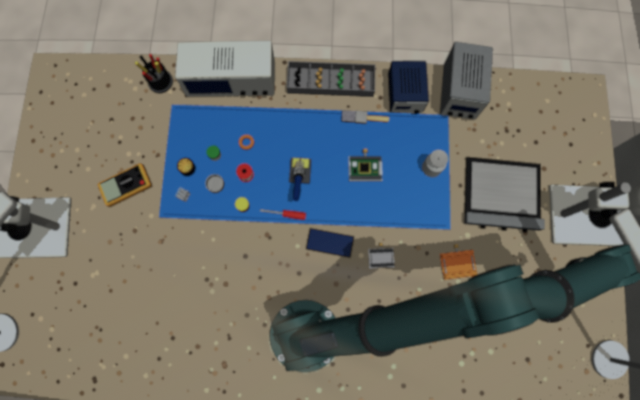

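The scene view shows the board holder at about (247,216), with the iron stand left of it at (318,250) and the dispenser at (180,176). The loose things are the spool (382,277), yellow flux jar (401,244), dish (424,288), heat sink (471,294), cleaner (455,325) and green mask jar (412,323). The orange frame at (235,110) and the small grey one at (291,144) are decoys. The top view agrees.

>>> {"op": "send_rows", "data": {
  "motion": [
    {"slide": [0.04,-0.04,-0.06],"twist": 0,"claw": 1},
    {"slide": [0.08,-0.08,-0.06],"twist": 0,"claw": 1},
    {"slide": [0.12,-0.12,-0.06],"twist": 0,"claw": 1},
    {"slide": [0.16,-0.16,-0.06],"twist": 0,"claw": 1},
    {"slide": [0.2,-0.2,-0.06],"twist": 0,"claw": 1},
    {"slide": [0.24,-0.24,-0.06],"twist": 0,"claw": 1},
    {"slide": [0.29,-0.29,-0.06],"twist": 0,"claw": 1},
    {"slide": [0.33,-0.33,-0.06],"twist": 0,"claw": 1},
    {"slide": [0.37,-0.37,-0.06],"twist": 0,"claw": 1},
    {"slide": [0.4,-0.4,-0.06],"twist": 0,"claw": 1}
  ]
}}

```text
clock: 2.35
eef_pos: [0.4733, -0.2043, 0.3027]
tcp_rot: [[0.963, 0.268, 0.001], [0.268, -0.963, 0.0], [0.001, 0.0, -1.0]]
wrist_force: [0.3, -0.7, 0.1]
opening: 1.0
finger_force: 0.0
```

>>> {"op": "send_rows", "data": {
  "motion": [
    {"slide": [0,0,0],"twist": 0,"claw": 1},
    {"slide": [0,0,0],"twist": 0,"claw": 1},
    {"slide": [0,0,0],"twist": 0,"claw": 1}
  ]
}}

```text
clock: 2.72
eef_pos: [0.4711, -0.2088, 0.3022]
tcp_rot: [[0.965, 0.263, -0.001], [0.263, -0.965, -0.001], [-0.001, 0.0, -1.0]]
wrist_force: [0.3, -0.2, 0.4]
opening: 1.003
finger_force: 0.0
```

```bash
python3 - <<'E'
from h import *
np.set_printoptions(precision=4,suppress=True)
o=r.get_obs(); print(o['clock'],o['eef_pos'],o['tcp_rot'],o['joint_pos'])
p=cams.capture('wrist'); save(p,'w1'); M=p['camera_from_world'];print(-M[:3,:3].T@M[:3,3],M[:3,:3])
for n in ('holder','board','iron_stand','dispenser'):
    for d in finder.spot_in(n,p)[:3]: print(n,round(d['p'],2),np.round(d['centre'],3),np.round(px(p,d['centre'])[0]))
E
```

```text
2.725 [ 0.4711 -0.2088  0.3022] [[ 0.9649  0.2626 -0.0005]
 [ 0.2626 -0.9649 -0.0006]
 [-0.0007  0.0005 -1.    ]] [ 0.4211  0.2572 -0.1128  2.0092  0.0382  0.8773 -1.0176]
[ 0.5441 -0.1903  0.4326] [[ 0.2637 -0.9646  0.0015]
 [-0.9202 -0.2511  0.3004]
 [-0.2894 -0.0806 -0.9538]]
holder 0.9 [ 0.252 -0.236  0.008] [293. 309.]
holder 0.84 [ 0.565 -0.177  0.024] [310.  62.]
holder 0.69 [ 0.23  -0.435  0.013] [424. 353.]
board 0.88 [ 0.548 -0.172  0.021] [302.  76.]
iron_stand 0.59 [0.508 0.036 0.059] [90. 62.]
dispenser 0.65 [ 0.558 -0.38   0.09 ] [512. 127.]
```

View pics/w1.png

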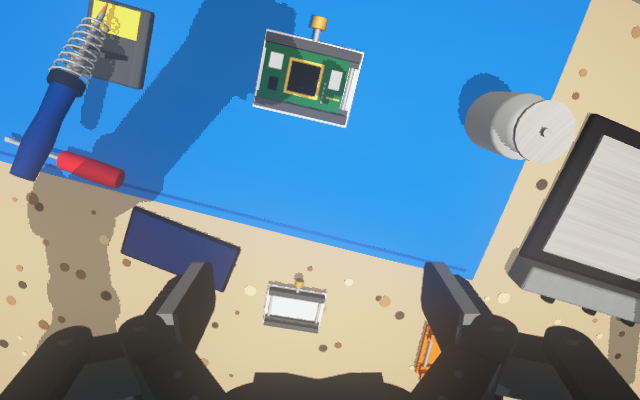

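The wrist picture shows the holder at (308,78) with its brass knob at (318,22) at the back, and the processor at (303,80). The dispenser is at (520,127) and the iron stand at top left, clipped by the frame.

>>> {"op": "send_rows", "data": {
  "motion": [
    {"slide": [0.02,-0.04,0],"twist": 0,"claw": 1},
    {"slide": [0.04,-0.08,0],"twist": 0,"claw": 1},
    {"slide": [0.06,-0.12,0],"twist": 0,"claw": 1},
    {"slide": [0.08,-0.16,0],"twist": 0,"claw": 1},
    {"slide": [0.1,-0.2,0],"twist": 0,"claw": 1},
    {"slide": [0.125,-0.235,0],"twist": 0,"claw": 1},
    {"slide": [0.125,-0.235,0],"twist": 0,"claw": 1},
    {"slide": [0.125,-0.235,0],"twist": 0,"claw": 1}
  ]
}}

```text
clock: 3.98
eef_pos: [0.5298, 0.0517, 0.302]
tcp_rot: [[0.964, 0.265, -0.001], [0.265, -0.964, -0.001], [-0.001, 0.001, -1.0]]
wrist_force: [-0.8, -0.2, -0.0]
opening: 0.996
finger_force: 0.0
```

```bash
python3 - <<'E'
from h import *
np.set_printoptions(precision=4,suppress=True)
o=r.get_obs(); print(o['clock'],o['eef_pos'],o['joint_pos'])
p=cams.capture('wrist'); save(p,'w2')
for n in NAMES:
    for d in finder.spot_in(n,p)[:2]: print(n,round(d['p'],2),np.round(d['centre'],3),np.round(px(p,d['centre'])[0]))
E
```

```text
3.975 [0.5298 0.0517 0.302 ] [ 0.0063  0.2869 -0.2357  1.9711  0.0857  0.8938 -1.5766]
holder 0.86 [ 0.569 -0.168  0.025] [504. 172.]
board 0.77 [ 0.548 -0.169  0.023] [497. 187.]
board 0.4 [0.412 0.216 0.048] [151. 218.]
iron_stand 0.71 [0.513 0.043 0.064] [320. 178.]
dispenser 0.87 [ 0.552 -0.368  0.016] [630. 223.]
tip_cleaner 0.55 [0.529 0.394 0.034] [16. 76.]
spool 0.91 [0.513 0.218 0.048] [163. 132.]
flux_jar 0.88 [0.408 0.218 0.043] [152. 219.]
dish 0.64 [0.474 0.326 0.01 ] [ 84. 137.]
dish 0.23 [0.512 0.044 0.059] [319. 177.]
heat_sink 0.75 [0.439 0.413 0.022] [  7. 148.]
mask_jar 0.83 [0.575 0.323 0.046] [74. 48.]
```

View pics/w2.png

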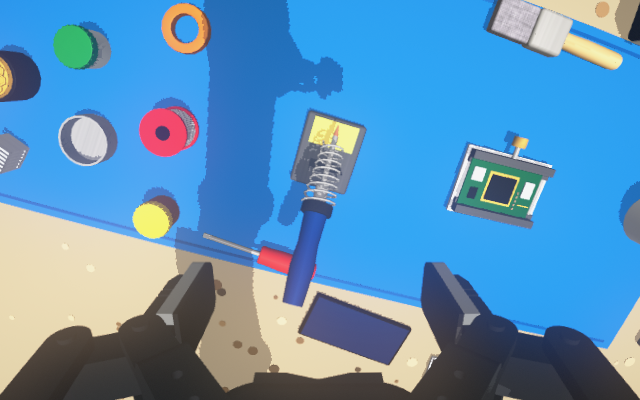

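The second view shows the stand base with corners near (308,110), (366,127), (348,193) and (291,178). The processor is at (500,190), the knob at (519,142), the spool at (168,132), the flux jar at (154,218), the dish at (87,140), the mask jar at (75,46) and a decoy orange ring at (186,28).

```bash
python3 - <<'E'
from h import *
np.set_printoptions(precision=4,suppress=True)
p=cams.capture('wrist'); im=p['image']; 
def near(mask,uv,rad=40):
    n,l,s,c=cv2.connectedComponentsWithStats(mask.astype(np.uint8)); 
    best=min((k for k in range(1,n) if s[k,4]>80),key=lambda k:np.hypot(*(c[k]-uv))); return l==best
def rect(m,z,p=p):
    c=max(cv2.findContours(m.astype(np.uint8),cv2.RETR_EXTERNAL,cv2.CHAIN_APPROX_NONE)[0],key=len)[:,0]
    w=ray(p,c,z)[:,:2]; return cv2.minAreaRect((w*1000).astype(np.float32))
g=im.astype(int); 
dark=(g.max(2)<60); 
print('proc',rect(near(dark,(500,190)),.0235))
yel=(g[...,0]>150)&(g[...,1]>120)&(g[...,2]<130)
print('gold',rect(near(yel,(500,190)),.0235))
for n,uv,z in(('holder',None,.027),('board',None,.021),('iron_stand',None,.017)):
    d=finder.trace(n,p)[0]; print(n,d['p'],d['pixels'].sum(),rect(d['pixels'],z))
c=ray(p,[(308,110),(366,127),(348,193),(291,178)],.017)[:,:2]; print('stand corners',c,c.mean(0),np.linalg.norm(c-np.roll(c,1,0),axis=1))
print('knob',ray(p,[(521,136)],.018))
q=dict(p); R=np.array([[.2637,-.9646,.0015],[-.9202,-.2511,.3004],[-.2894,-.0806,-.9538]]); M=np.eye(4); M[:3,:3]=R; M[:3,3]=-R@[.5441,-.1903,.4326]; q['camera_from_world']=M
i1=cv2.imread('pics/w1.png')[...,::-1].astype(int); q['image']=i1
print('proc1',rect(near(i1.max(2)<60,(303,80)),.0235))
# dispenser: fit in w1: bottle body non-blue region by cylinder hull, parameters x,y
t=cams.capture('top'); d=finder.trace('dispenser',t)[0]; print(d['p'],d['pixels'].sum())
from scipy.optimize import minimize
a=np.linspace(0,6.28,60)
def hull(p,x,y,rr,h):
    P=np.r_[[np.r_[x+rr*np.cos(k),y+rr*np.sin(k),zz] for zz in(.003,.003+h) for k in a]]
    m=np.zeros((400,640),np.uint8); cv2.fillConvexPoly(m,cv2.convexHull(np.round(px(p,P)*8).astype(np.int32)),1,shift=3); return m>0
def fit(p,mask,x0,rr,h): 
    f=lambda v:-(hull(p,*v,rr,h)&mask).sum()/(hull(p,*v,rr,h)|mask).sum()
    s=minimize(f,x0,method='Nelder-Mead',options=dict(initial_simplex=[x0,np.add(x0,[.01,0]),np.add(x0,[0,.01])])); return s.x,-s.fun
print('disp top',fit(t,d['pixels'],[.555,-.385],.034,.111))
s=cams.capture('scene'); d=finder.trace('dispenser',s)[0]; print('disp scene',fit(s,d['pixels'],[.555,-.385],.034,.111))
for n,x0,rr,h in(('tip_cleaner',[.527,.41],.028,.045),('spool',[.515,.22],.026,.044),('flux_jar',[.4,.22],.022,.04),('dish',[.474,.322],.03,.024),('mask_jar',[.578,.33],.022,.04)):
  for nm,pp in(('scene',s),('wrist',p)):
    try:
        for d in finder.trace(n,pp)[:1]: print(n,nm,d['p'],fit(pp,d['pixels'],x0,rr,h))
    except Exception as e: print(n,nm,e)
E
```

```text
proc ((294.8778381347656, -362.667724609375), (84.61679077148438, 358.8009338378906), 11.78181266784668)
gold ((547.6248779296875, -172.0382843017578), (38.16750717163086, 38.36970520019531), 2.232100486755371)
holder 0.94 2907 ((559.973388671875, -170.33314514160156), (104.55074310302734, 115.872802734375), 1.5874137878417969)
board 0.58 848 ((431.72711181640625, 404.7398376464844), (50.95457077026367, 37.58144760131836), 0.763495147228241)
iron_stand 0.76 7388 ((449.020263671875, 39.54452896118164), (71.70759582519531, 253.98751831054688), 89.42180633544922)
stand corners [[0.5741 0.0741]
 [0.5734 0.0053]
 [0.4925 0.0023]
 [0.4923 0.0731]] [0.5331 0.0387] [0.0818 0.0688 0.081  0.0708]
knob [[ 0.6136 -0.1732  0.018 ]]
proc1 ((611.7095336914062, -278.1057434082031), (81.52080535888672, 99.33367919921875), 87.27543640136719)
0.92 515
disp top (array([ 0.5596, -0.3979]), np.float64(0.8226837060702875))
disp scene (array([ 0.5656, -0.3891]), np.float64(0.813543599257885))
tip_cleaner scene 0.58 (array([0.526 , 0.4181]), np.float64(0.8475783475783476))
tip_cleaner wrist 0.67 (array([0.527, 0.41 ]), np.float64(-0.0))
spool scene 0.82 (array([0.5113, 0.2218]), np.float64(0.9038461538461539))
flux_jar scene 0.66 (array([0.4041, 0.2212]), np.float64(0.8735955056179775))
flux_jar wrist 0.89 (array([0.4039, 0.2195]), np.float64(0.9317632850241546))
dish scene 0.85 (array([0.4743, 0.3203]), np.float64(0.8867595818815331))
dish wrist 0.57 (array([0.4735, 0.3165]), np.float64(0.9327987781596029))
mask_jar scene 0.88 (array([0.5776, 0.3299]), np.float64(0.8981481481481481))
mask_jar wrist 0.85 (array([0.5756, 0.3275]), np.float64(0.8973684210526316))
```

>>> {"op": "send_rows", "data": {
  "motion": [
    {"slide": [0.015,-0.058,0],"twist": 0,"claw": 1},
    {"slide": [0.03,-0.116,0],"twist": 5,"claw": 1},
    {"slide": [0.046,-0.174,0],"twist": 10,"claw": 1},
    {"slide": [0.062,-0.232,0],"twist": 13,"claw": 1},
    {"slide": [0.077,-0.29,0.03],"twist": 13,"claw": 1},
    {"slide": [0.093,-0.35,0.06],"twist": 13,"claw": 1},
    {"slide": [0.093,-0.35,0.1],"twist": 13,"claw": 1},
    {"slide": [0.093,-0.35,0.1],"twist": 13,"claw": 1},
    {"slide": [0.093,-0.35,0.1],"twist": 13,"claw": 1}
  ]
}}

```text
clock: 6.55
eef_pos: [0.5278, 0.4138, 0.2033]
tcp_rot: [[0.999, 0.04, 0.001], [0.04, -0.999, -0.0], [0.001, 0.0, -1.0]]
wrist_force: [0.4, -1.0, 0.2]
opening: 1.002
finger_force: 0.0
```

```bash
cat >> h.py <<'E'
from scipy.optimize import minimize
a=np.linspace(0,6.28,60)
def hull(p,x,y,rr,h):
    P=np.array([[x+rr*np.cos(k),y+rr*np.sin(k),zz] for zz in(.003,.003+h) for k in a])
    m=np.zeros((400,640),np.uint8); cv2.fillConvexPoly(m,cv2.convexHull(np.round(px(p,P)*8).astype(np.int32)),1,shift=3); return m>0
def fit(p,mask,x0,rr,h):
    f=lambda v:-(hull(p,*v,rr,h)&mask).sum()/max(1,(hull(p,*v,rr,h)|mask).sum())
    x0=list(x0); s=minimize(f,x0,method='Nelder-Mead',options=dict(initial_simplex=[x0,np.add(x0,[.01,0]),np.add(x0,[0,.01])])); return s.x,-s.fun
CYL=dict(tip_cleaner=(.028,.042),spool=(.026,.044),flux_jar=(.022,.04),dish=(.03,.024),mask_jar=(.022,.04),dispenser=(.034,.111))
def locate(n,p,near=None):
    out=[]
    for d in finder.trace(n,p)[:3]:
        v,u=np.nonzero(d['pixels']); x0=ray(p,[(u.mean(),v.mean())],.02)[0,:2] if near is None else near
        x,f=fit(p,d['pixels'],x0,*CYL[n]); out.append((round(d['p'],2),np.round(x,4),round(f,3)))
    return out
def go(x,y,z,o=None):
    "slide in tool axes to a world point"
    o=o or r.get_obs(); return np.round(o['tcp_rot'].T@(np.array([x,y,z])-o['eef_pos']),4)
def st():
    o=r.get_obs(); R=o['tcp_rot']; print('t',round(o['clock'],2),'pos',np.round(o['eef_pos'],4),'yaw',round(np.degrees(np.arctan2(R[1,0],R[0,0])),2),'open',round(o['opening'],3),'j7',round(o['joint_pos'][6],2),'F',np.round(o['wrist_force'],1)); return o
E
python3 - <<'E'
from h import *
st(); p=cams.capture('wrist'); save(p,'w3')
for n in('tip_cleaner','dish','mask_jar','spool','flux_jar'): print(n,locate(n,p))
for d in finder.spot_in('heat_sink',p)[:2]+finder.spot_in('tip_cleaner',p)[:2]: print(d)
E
```

```text
t 6.55 pos [0.5278 0.4138 0.2033] yaw 2.31 open 1.002 j7 -2.43 F [ 0.4 -1.   0.2]
tip_cleaner [(0.64, array([0.5251, 0.4174]), np.float64(0.92))]
dish [(0.7, array([0.4744, 0.3183]), np.float64(0.951))]
mask_jar [(0.55, array([0.5758, 0.3288]), np.float64(0.887))]
spool [(0.76, array([0.5116, 0.2201]), np.float64(0.943))]
flux_jar [(0.63, array([0.4048, 0.219 ]), np.float64(0.721))]
{'centre': [0.4415, 0.4264, 0.0365], 'p': 0.78}
{'centre': [0.5286, 0.4188, 0.0482], 'p': 0.73}
```

View pics/w3.png

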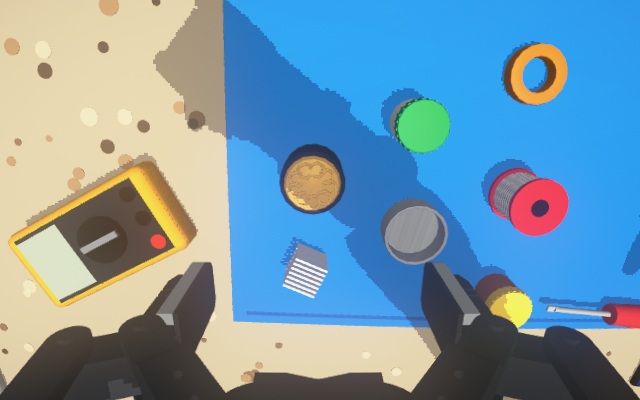

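The view shows the cleaner at (312,180) between the fingers with clear sides, the heat sink at (306,272), the dish at (415,231) and the mask jar at (421,125).

>>> {"op": "send_rows", "data": {
  "motion": [
    {"slide": [-0.002,-0.003,0.05],"twist": 0,"claw": 1},
    {"slide": [-0.002,-0.003,0.1],"twist": 0,"claw": 1},
    {"slide": [-0.002,-0.003,0.15],"twist": 0,"claw": 1},
    {"slide": [-0.002,-0.003,0.175],"twist": 0,"claw": 1},
    {"slide": [-0.002,-0.003,0.185],"twist": 0,"claw": 1},
    {"slide": [-0.002,-0.003,0.185],"twist": 0,"claw": 0.5},
    {"slide": [-0.002,-0.003,0.185],"twist": 0,"claw": 0.5},
    {"slide": [-0.002,-0.003,0.185],"twist": 0,"claw": 0.5},
    {"slide": [-0.002,-0.003,0.185],"twist": 0,"claw": 0.5}
  ],
  "newtons": 40
}}

```text
clock: 8.07
eef_pos: [0.5255, 0.4186, 0.0189]
tcp_rot: [[0.999, 0.042, 0.002], [0.042, -0.999, 0.002], [0.002, -0.002, -1.0]]
wrist_force: [0.4, -0.3, 6.2]
opening: 0.644
finger_force: 43.0
```

>>> {"op": "send_rows", "data": {
  "motion": [
    {"slide": [0,0,-0.05],"twist": 0,"claw": 0.5},
    {"slide": [0,0,-0.1],"twist": 0,"claw": 0.5},
    {"slide": [0,0.02,-0.15],"twist": 0,"claw": 0.5},
    {"slide": [0,0.07,-0.17],"twist": -10,"claw": 0.5},
    {"slide": [0,0.12,-0.17],"twist": -20,"claw": 0.5},
    {"slide": [0,0.17,-0.17],"twist": -30,"claw": 0.5},
    {"slide": [0,0.22,-0.17],"twist": -40,"claw": 0.5},
    {"slide": [0,0.27,-0.17],"twist": -50,"claw": 0.5},
    {"slide": [-0.002,0.32,-0.17],"twist": -60,"claw": 0.5},
    {"slide": [-0.004,0.37,-0.17],"twist": -70,"claw": 0.5}
  ]
}}

```text
clock: 9.32
eef_pos: [0.5355, 0.0458, 0.1871]
tcp_rot: [[0.297, 0.955, -0.001], [0.955, -0.297, -0.001], [-0.001, -0.0, -1.0]]
wrist_force: [0.4, 0.1, -2.5]
opening: 0.648
finger_force: 43.2
```

>>> {"op": "send_rows", "data": {
  "motion": [
    {"slide": [-0.038,-0.01,0],"twist": -8,"claw": 0.5},
    {"slide": [-0.08,-0.02,0],"twist": -15,"claw": 0.5},
    {"slide": [-0.107,-0.028,0],"twist": -20,"claw": 0.5},
    {"slide": [-0.107,-0.028,0],"twist": -20,"claw": 0.5},
    {"slide": [-0.107,-0.028,0],"twist": -20,"claw": 0.5}
  ]
}}

```text
clock: 9.95
eef_pos: [0.4775, -0.0453, 0.1875]
tcp_rot: [[-0.041, 0.999, 0.001], [0.999, 0.041, 0.0], [0.0, 0.001, -1.0]]
wrist_force: [0.3, 0.6, -0.8]
opening: 0.646
finger_force: 43.2
```

```bash
python3 - <<'E'
from h import *
st(); print(go(.54,-.064,.019))
p=cams.capture('wrist'); save(p,'w4')
E
```

```text
t 9.95 pos [ 0.4775 -0.0453  0.1875] yaw 92.37 open 0.646 j7 -0.45 F [ 0.3  0.6 -0.8]
[-0.0213  0.0615  0.1685]
```

View pics/w4.png

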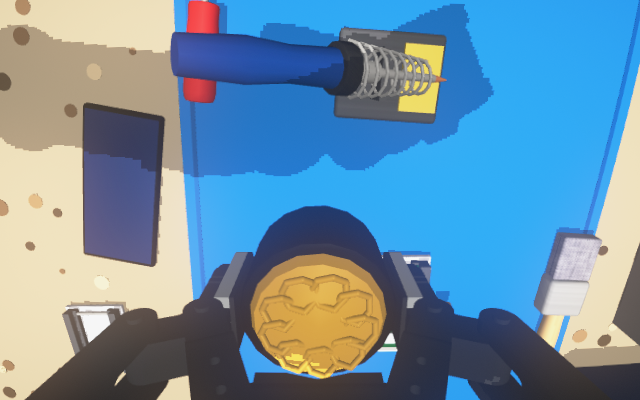

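The cleaner is held upright at (318,318). The stand base is clear above it, with corners near (340,28), (446,37), (434,122) and (334,113).

```bash
python3 - <<'E'
from h import *
p=cams.capture('wrist'); im=p['image'].astype(int)
c=ray(p,[(340,28),(446,37),(434,122),(334,113)],.017)[:,:2]; print(np.round(c,4),c.mean(0),np.linalg.norm(c-np.roll(c,1,0),axis=1))
E
```

```text
[[0.4892 0.0733]
 [0.5726 0.0713]
 [0.5715 0.0052]
 [0.4881 0.0084]] [0.53035839 0.03956504] [0.0648761  0.08339708 0.06618499 0.08340549]
```

>>> {"op": "send_rows", "data": {
  "motion": [
    {"slide": [-0.021,0.061,0],"twist": 0,"claw": 0.5},
    {"slide": [-0.021,0.061,0.05],"twist": 0,"claw": 0.5},
    {"slide": [-0.021,0.061,0.1],"twist": 0,"claw": 0.5},
    {"slide": [-0.021,0.061,0.14],"twist": 0,"claw": 0.5},
    {"slide": [-0.021,0.061,0.158],"twist": 0,"claw": 0.5},
    {"slide": [-0.021,0.061,0.164],"twist": 0,"claw": 0.5},
    {"slide": [-0.021,0.061,0.168],"twist": 0,"claw": 0.5},
    {"slide": [-0.021,0.061,0.168],"twist": 0,"claw": 0.5}
  ]
}}

```text
clock: 11.05
eef_pos: [0.5398, -0.0641, 0.0202]
tcp_rot: [[-0.042, 0.999, 0.002], [0.999, 0.042, -0.0], [-0.0, 0.002, -1.0]]
wrist_force: [-0.5, -0.4, -1.6]
opening: 0.645
finger_force: 43.4
```

>>> {"op": "send_rows", "data": {
  "motion": [
    {"slide": [0,0,0],"twist": 0,"claw": 0.85},
    {"slide": [0,0,0],"twist": 0,"claw": 0.85},
    {"slide": [0,0,0],"twist": 0,"claw": 0.9},
    {"slide": [0,0,-0.02],"twist": 0,"claw": 0.9},
    {"slide": [0,0,-0.06],"twist": 0,"claw": 1},
    {"slide": [0,0,-0.11],"twist": 0,"claw": 1},
    {"slide": [0,0,-0.16],"twist": 0,"claw": 1},
    {"slide": [0,0,-0.2],"twist": 0,"claw": 1},
    {"slide": [0,0,-0.2],"twist": 0,"claw": 1}
  ]
}}

```text
clock: 12.18
eef_pos: [0.541, -0.0639, 0.2226]
tcp_rot: [[-0.041, 0.999, 0.007], [0.999, 0.041, -0.001], [-0.001, 0.007, -1.0]]
wrist_force: [-0.2, 1.2, 0.3]
opening: 1.002
finger_force: 0.0
```

```bash
python3 - <<'E'
from h import *
st(); p=cams.capture('wrist'); save(p,'w5'); print(locate('tip_cleaner',p),go(.512,.221,.24))
p=cams.capture('scene');print(locate('tip_cleaner',p))
E
```

```text
t 12.18 pos [ 0.541  -0.0639  0.2226] yaw 92.38 open 1.002 j7 -0.37 F [-0.2  1.2  0.3]
[(0.87, array([ 0.5377, -0.0658]), np.float64(0.894))] [ 0.2863 -0.0146 -0.0209]
[(0.81, array([ 0.538, -0.065]), np.float64(0.814))]
```

>>> {"op": "send_rows", "data": {
  "motion": [
    {"slide": [0.03,0,-0.02],"twist": 10,"claw": 1},
    {"slide": [0.06,0,-0.02],"twist": 20,"claw": 1},
    {"slide": [0.09,-0.004,-0.02],"twist": 30,"claw": 1},
    {"slide": [0.13,-0.006,-0.02],"twist": 40,"claw": 1},
    {"slide": [0.17,-0.008,-0.02],"twist": 50,"claw": 1},
    {"slide": [0.21,-0.01,-0.02],"twist": 60,"claw": 1},
    {"slide": [0.25,-0.013,-0.02],"twist": 70,"claw": 1},
    {"slide": [0.286,-0.015,0],"twist": 80,"claw": 1},
    {"slide": [0.286,-0.015,0.04],"twist": 90,"claw": 1},
    {"slide": [0.286,-0.015,0.06],"twist": 90,"claw": 1}
  ]
}}

```text
clock: 13.62
eef_pos: [0.5096, 0.2209, 0.1559]
tcp_rot: [[0.999, 0.043, -0.005], [0.043, -0.999, -0.003], [-0.005, 0.003, -1.0]]
wrist_force: [0.3, -0.5, -0.7]
opening: 1.0
finger_force: 0.0
```

>>> {"op": "send_rows", "data": {
  "motion": [
    {"slide": [0,0,0],"twist": 0,"claw": 1},
    {"slide": [0,0,0],"twist": 0,"claw": 1},
    {"slide": [0,0,0],"twist": 0,"claw": 1}
  ]
}}

```text
clock: 14.0
eef_pos: [0.5126, 0.2212, 0.1601]
tcp_rot: [[0.999, 0.042, 0.001], [0.042, -0.999, 0.001], [0.002, -0.001, -1.0]]
wrist_force: [0.2, -0.3, -1.0]
opening: 0.995
finger_force: 0.0
```

```bash
python3 - <<'E'
from h import *
st(); p=cams.capture('wrist'); save(p,'w6'); print(locate('spool',p),locate('flux_jar',p),locate('dish',p)); print(go(.5115,.2205,.019))
E
```

```text
t 14.0 pos [0.5126 0.2212 0.1601] yaw 2.38 open 0.995 j7 -2.29 F [ 0.2 -0.3 -1. ]
[] [(0.96, array([0.4025, 0.2196]), np.float64(0.884)), (0.72, array([0.431 , 0.4197]), np.float64(0.707))] [(0.58, array([0.4742, 0.3177]), np.float64(0.944))]
[-0.001   0.0006  0.141 ]
```

>>> {"op": "send_rows", "data": {
  "motion": [
    {"slide": [-0.001,0,0.05],"twist": 0,"claw": 1},
    {"slide": [-0.001,0,0.1],"twist": 0,"claw": 1},
    {"slide": [-0.001,0,0.13],"twist": 0,"claw": 1},
    {"slide": [-0.001,0,0.141],"twist": 0,"claw": 1},
    {"slide": [-0.001,0,0.141],"twist": 0,"claw": 0.5},
    {"slide": [-0.001,0,0.141],"twist": 0,"claw": 0.5},
    {"slide": [-0.001,0,0.141],"twist": 0,"claw": 0.5},
    {"slide": [-0.001,0,0.141],"twist": 0,"claw": 0.5}
  ],
  "newtons": 45
}}

```text
clock: 15.2
eef_pos: [0.5119, 0.2214, 0.0198]
tcp_rot: [[0.999, 0.042, 0.002], [0.042, -0.999, 0.001], [0.002, -0.001, -1.0]]
wrist_force: [-0.7, 0.3, 6.7]
opening: 0.597
finger_force: 47.4
```

>>> {"op": "send_rows", "data": {
  "motion": [
    {"slide": [0,0,-0.01],"twist": 0,"claw": 0.5},
    {"slide": [0,0,-0.05],"twist": 0,"claw": 0.5},
    {"slide": [0,0,-0.1],"twist": 0,"claw": 0.5},
    {"slide": [0,0,-0.15],"twist": 0,"claw": 0.5},
    {"slide": [0.02,0.05,-0.17],"twist": 0,"claw": 0.5},
    {"slide": [0.04,0.1,-0.17],"twist": 0,"claw": 0.5},
    {"slide": [0.055,0.155,-0.17],"twist": 0,"claw": 0.5},
    {"slide": [0.07,0.21,-0.17],"twist": 0,"claw": 0.5},
    {"slide": [0.083,0.25,-0.17],"twist": 0,"claw": 0.5},
    {"slide": [0.083,0.285,-0.17],"twist": 0,"claw": 0.5}
  ]
}}

```text
clock: 16.45
eef_pos: [0.6062, -0.0627, 0.1885]
tcp_rot: [[0.999, 0.04, 0.001], [0.04, -0.999, -0.0], [0.001, 0.0, -1.0]]
wrist_force: [-0.0, 1.3, -1.0]
opening: 0.599
finger_force: 47.7
```

>>> {"op": "send_rows", "data": {
  "motion": [
    {"slide": [0,0,0],"twist": 0,"claw": 0.5},
    {"slide": [0,0,0],"twist": 0,"claw": 0.5},
    {"slide": [0,0,0],"twist": 0,"claw": 0.5}
  ]
}}

```text
clock: 16.82
eef_pos: [0.6055, -0.0582, 0.1885]
tcp_rot: [[0.999, 0.045, -0.0], [0.045, -0.999, 0.001], [-0.0, -0.001, -1.0]]
wrist_force: [0.2, 0.6, -2.0]
opening: 0.596
finger_force: 47.8
```

```bash
python3 - <<'E'
from h import *
st(); p=cams.capture('wrist'); save(p,'w7'); print(locate('tip_cleaner',p)); print(go(.607,-.0625,.02))
im=p['image'].astype(int)
yel=(im[...,0]>150)&(im[...,1]>120)&(im[...,2]<130)
n,l,s,c=cv2.connectedComponentsWithStats(yel.astype(np.uint8)); print([(s[k],c[k].round()) for k in range(1,n) if s[k,4]>80])
E
```

```text
t 16.82 pos [ 0.6055 -0.0582  0.1885] yaw 2.57 open 0.596 j7 -1.76 F [ 0.2  0.6 -2. ]
[]
[0.0011 0.0041 0.1685]
[(array([475,  46,  75,  11, 113], dtype=int32), array([511.,  51.])), (array([ 181,  209,   55,   36, 1392], dtype=int32), array([214., 227.])), (array([  14,  341,   47,   41, 1396], dtype=int32), array([ 37., 361.]))]
```

View pics/w7.png

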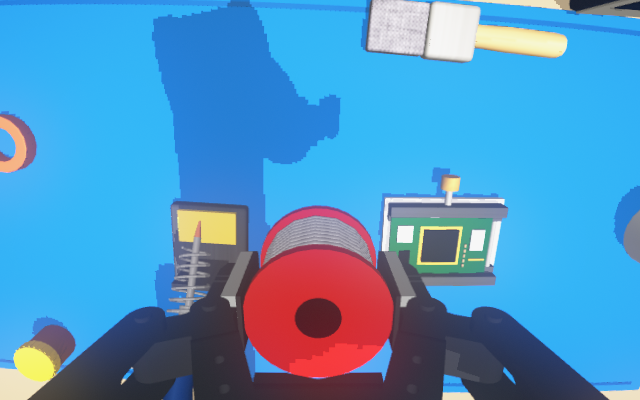

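The spool is held at (318,310), with the holder at (445,240) and the stand at (210,240) well clear of it.

>>> {"op": "send_rows", "data": {
  "motion": [
    {"slide": [0.001,0.004,0.04],"twist": 0,"claw": 0.5},
    {"slide": [0.001,0.004,0.09],"twist": 0,"claw": 0.5},
    {"slide": [0.001,0.004,0.135],"twist": 0,"claw": 0.5},
    {"slide": [0.001,0.004,0.158],"twist": 0,"claw": 0.5},
    {"slide": [0.001,0.004,0.165],"twist": 0,"claw": 0.5},
    {"slide": [0.001,0.004,0.169],"twist": 0,"claw": 0.5},
    {"slide": [0.001,0.004,0.169],"twist": 0,"claw": 0.5}
  ]
}}

```text
clock: 17.8
eef_pos: [0.608, -0.0639, 0.0204]
tcp_rot: [[0.999, 0.042, 0.002], [0.042, -0.999, 0.0], [0.002, 0.0, -1.0]]
wrist_force: [-0.2, 0.6, -1.5]
opening: 0.594
finger_force: 47.9
```

>>> {"op": "send_rows", "data": {
  "motion": [
    {"slide": [0,0,0],"twist": 0,"claw": 0.8},
    {"slide": [0,0,0],"twist": 0,"claw": 0.8},
    {"slide": [0,0,0],"twist": 0,"claw": 0.85},
    {"slide": [0,0,-0.02],"twist": 0,"claw": 0.85},
    {"slide": [0,0,-0.06],"twist": 0,"claw": 1},
    {"slide": [0,0,-0.11],"twist": 0,"claw": 1},
    {"slide": [0,0,-0.16],"twist": 0,"claw": 1},
    {"slide": [-0.02,0,-0.21],"twist": 0,"claw": 1},
    {"slide": [-0.05,0,-0.24],"twist": 0,"claw": 1},
    {"slide": [-0.05,0,-0.24],"twist": 0,"claw": 1}
  ]
}}

```text
clock: 19.05
eef_pos: [0.5565, -0.0665, 0.263]
tcp_rot: [[0.999, 0.042, 0.005], [0.042, -0.999, -0.002], [0.005, 0.002, -1.0]]
wrist_force: [0.1, -0.4, 0.6]
opening: 0.995
finger_force: 0.0
```

```bash
python3 - <<'E'
from h import *
st(); p=cams.capture('wrist'); save(p,'w8'); print(locate('tip_cleaner',p),locate('spool',p)); print(go(.404,.2195,.2))
c=finder.trace('board',p)[:1]
for d in c:
    q=max(cv2.findContours(d['pixels'].astype(np.uint8),0,1)[0],key=len)[:,0]; print(cv2.minAreaRect((1e3*ray(p,q,.021)[:,:2]).astype(np.float32)))
p=cams.capture('scene');print(locate('tip_cleaner',p),locate('spool',p))
E
```

```text
t 19.05 pos [ 0.5565 -0.0665  0.263 ] yaw 2.39 open 0.995 j7 -1.7 F [ 0.1 -0.4  0.6]
[(0.78, array([ 0.5387, -0.0665]), np.float64(0.924)), (0.49, array([0.5444, 0.0329]), np.float64(0.466))] [(0.87, array([ 0.6078, -0.0656]), np.float64(0.94))]
[-0.141  -0.2921  0.0592]
((547.3728637695312, -173.385498046875), (56.13343811035156, 92.76727294921875), 2.3901848793029785)
[(0.73, array([ 0.5381, -0.0652]), np.float64(0.808)), (0.6, array([0.3988, 0.2256]), np.float64(0.571)), (0.29, array([ 0.6065, -0.063 ]), np.float64(0.824))] [(0.61, array([ 0.6086, -0.0632]), np.float64(0.959))]
```

View pics/w8.png

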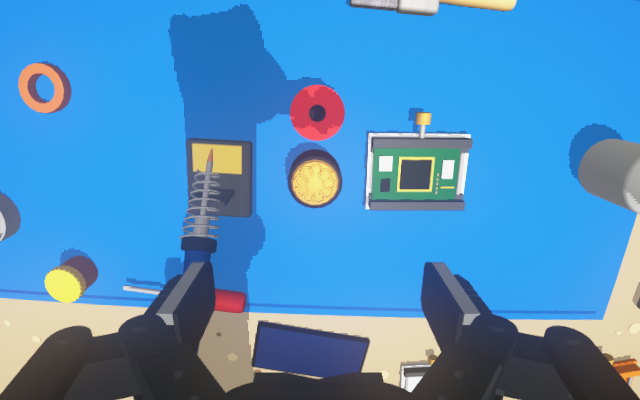

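Spool at (317,112) stands right behind the cleaner at (315,180), midway between stand (220,178) and holder (418,172); the flux jar is at (68,282) and the screwdriver tip at (125,288).

>>> {"op": "send_rows", "data": {
  "motion": [
    {"slide": [-0.02,-0.045,0],"twist": 0,"claw": 0.75},
    {"slide": [-0.045,-0.095,0],"twist": 0,"claw": 0.75},
    {"slide": [-0.07,-0.145,0],"twist": 0,"claw": 0.75},
    {"slide": [-0.095,-0.195,0],"twist": 0,"claw": 0.75},
    {"slide": [-0.12,-0.245,0],"twist": 0,"claw": 0.75},
    {"slide": [-0.141,-0.292,0.03],"twist": 0,"claw": 0.75},
    {"slide": [-0.141,-0.292,0.08],"twist": 0,"claw": 0.75},
    {"slide": [-0.141,-0.292,0.12],"twist": 0,"claw": 0.75},
    {"slide": [-0.141,-0.292,0.12],"twist": 0,"claw": 0.75},
    {"slide": [-0.141,-0.292,0.12],"twist": 0,"claw": 0.75}
  ]
}}

```text
clock: 20.65
eef_pos: [0.4045, 0.2201, 0.1398]
tcp_rot: [[0.999, 0.042, 0.0], [0.042, -0.999, 0.001], [0.001, -0.001, -1.0]]
wrist_force: [-0.2, -0.1, 0.7]
opening: 0.754
finger_force: 0.0
```

```bash
python3 - <<'E'
from h import *
st(); p=cams.capture('wrist'); save(p,'w9'); print(locate('flux_jar',p)); print(go(.404,.2195,.019))
E
```

```text
t 20.65 pos [0.4045 0.2201 0.1398] yaw 2.4 open 0.754 j7 -2.53 F [-0.2 -0.1  0.7]
[]
[-0.0014  0.0008  0.1216]
```

View pics/w9.png

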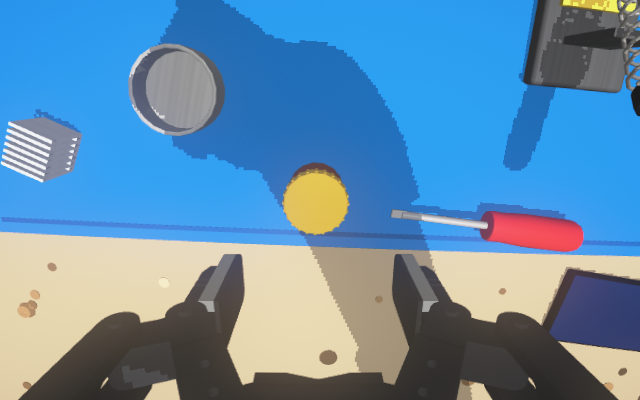

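The jar is centred at (316,202). The screwdriver tip at (393,214) is about 55 mm away, so I narrow the opening.

>>> {"op": "send_rows", "data": {
  "motion": [
    {"slide": [-0.001,0,0.04],"twist": 0,"claw": 0.68},
    {"slide": [-0.001,0,0.08],"twist": 0,"claw": 0.68},
    {"slide": [-0.001,0,0.11],"twist": 0,"claw": 0.68},
    {"slide": [-0.001,0,0.121],"twist": 0,"claw": 0.68},
    {"slide": [-0.001,0,0.121],"twist": 0,"claw": 0.68},
    {"slide": [-0.001,0,0.121],"twist": 0,"claw": 0.4},
    {"slide": [-0.001,0,0.121],"twist": 0,"claw": 0.4},
    {"slide": [-0.001,0,0.121],"twist": 0,"claw": 0.4},
    {"slide": [-0.001,0,0.121],"twist": 0,"claw": 0.4}
  ],
  "newtons": 35
}}

```text
clock: 21.88
eef_pos: [0.4038, 0.2202, 0.0196]
tcp_rot: [[0.999, 0.042, 0.002], [0.042, -0.999, 0.002], [0.003, -0.002, -1.0]]
wrist_force: [-1.3, -0.1, 7.8]
opening: 0.507
finger_force: 35.3
```

>>> {"op": "send_rows", "data": {
  "motion": [
    {"slide": [0,0,-0.01],"twist": 0,"claw": 0.4},
    {"slide": [0,0,-0.05],"twist": 0,"claw": 0.4},
    {"slide": [0,0,-0.11],"twist": 0,"claw": 0.4},
    {"slide": [0.005,0.02,-0.17],"twist": 0,"claw": 0.4},
    {"slide": [0.02,0.07,-0.2],"twist": 0,"claw": 0.4},
    {"slide": [0.035,0.125,-0.2],"twist": 0,"claw": 0.4},
    {"slide": [0.05,0.18,-0.2],"twist": 0,"claw": 0.4},
    {"slide": [0.06,0.235,-0.2],"twist": 0,"claw": 0.4},
    {"slide": [0.075,0.29,-0.2],"twist": 0,"claw": 0.4},
    {"slide": [0.09,0.345,-0.2],"twist": 0,"claw": 0.4}
  ]
}}

```text
clock: 23.12
eef_pos: [0.5066, -0.1235, 0.219]
tcp_rot: [[0.999, 0.042, -0.0], [0.042, -0.999, -0.0], [-0.0, 0.0, -1.0]]
wrist_force: [1.0, 1.3, -1.8]
opening: 0.499
finger_force: 35.9
```

>>> {"op": "send_rows", "data": {
  "motion": [
    {"slide": [0.012,0.05,0],"twist": 0,"claw": 0.4},
    {"slide": [0.024,0.1,0],"twist": 0,"claw": 0.4},
    {"slide": [0.036,0.14,0],"twist": 0,"claw": 0.4},
    {"slide": [0.04,0.165,0],"twist": 0,"claw": 0.4},
    {"slide": [0.04,0.165,0],"twist": 0,"claw": 0.4},
    {"slide": [0.04,0.165,0],"twist": 0,"claw": 0.4},
    {"slide": [0.04,0.165,0],"twist": 0,"claw": 0.4}
  ]
}}

```text
clock: 24.0
eef_pos: [0.554, -0.2822, 0.2185]
tcp_rot: [[0.999, 0.045, -0.001], [0.045, -0.999, 0.001], [-0.0, -0.001, -1.0]]
wrist_force: [-0.0, 0.6, -1.5]
opening: 0.503
finger_force: 35.9
```

```bash
python3 - <<'E'
from h import *
st(); p=cams.capture('wrist'); save(p,'w10'); print(locate('dispenser',p)); print(go(.555,-.284,.0205))
for d in finder.trace('board',p)[:1]:
    q=max(cv2.findContours(d['pixels'].astype(np.uint8),0,1)[0],key=len)[:,0]; print(cv2.minAreaRect((1e3*ray(p,q,.021)[:,:2]).astype(np.float32)))
E
```

```text
t 24.0 pos [ 0.554  -0.2822  0.2185] yaw 2.58 open 0.503 j7 -1.42 F [-0.   0.6 -1.5]
[(0.69, array([ 0.5638, -0.3936]), np.float64(0.838))]
[0.0009 0.0012 0.198 ]
((547.0609741210938, -174.4521026611328), (55.72721862792969, 92.79098510742188), 2.664212465286255)
```

View pics/w10.png

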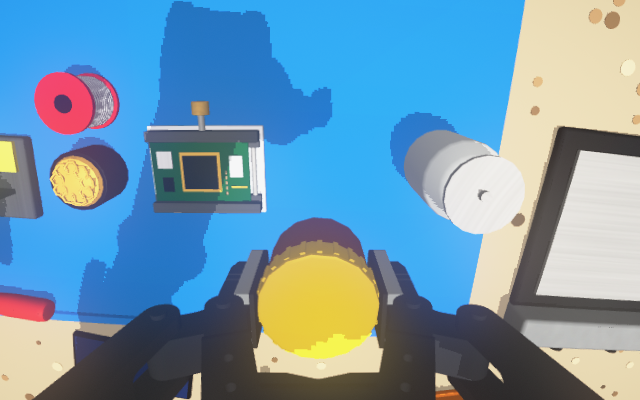

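The jar is held at (318,300). The holder is at (206,170) and the dispenser base around (445,175), so the spot between them is free.

>>> {"op": "send_rows", "data": {
  "motion": [
    {"slide": [0.001,0.001,0.05],"twist": 0,"claw": 0.4},
    {"slide": [0.001,0.001,0.1],"twist": 0,"claw": 0.4},
    {"slide": [0.001,0.001,0.15],"twist": 0,"claw": 0.4},
    {"slide": [0.001,0.001,0.18],"twist": 0,"claw": 0.4},
    {"slide": [0.001,0.001,0.192],"twist": 0,"claw": 0.4},
    {"slide": [0.001,0.001,0.198],"twist": 0,"claw": 0.4},
    {"slide": [0.001,0.001,0.198],"twist": 0,"claw": 0.4},
    {"slide": [0.001,0.001,0.198],"twist": 0,"claw": 0.4}
  ]
}}

```text
clock: 25.15
eef_pos: [0.5561, -0.286, 0.0216]
tcp_rot: [[0.999, 0.042, 0.002], [0.042, -0.999, -0.001], [0.002, 0.001, -1.0]]
wrist_force: [-0.3, 1.3, -1.2]
opening: 0.502
finger_force: 35.9
```

>>> {"op": "send_rows", "data": {
  "motion": [
    {"slide": [0,0,0],"twist": 0,"claw": 0.65},
    {"slide": [0,0,0],"twist": 0,"claw": 0.65},
    {"slide": [0,0,0],"twist": 0,"claw": 0.65},
    {"slide": [0,0,-0.02],"twist": 0,"claw": 0.65},
    {"slide": [0,0,-0.06],"twist": 0,"claw": 0.65},
    {"slide": [0,0,-0.12],"twist": 0,"claw": 0.8},
    {"slide": [0,0,-0.18],"twist": 0,"claw": 1},
    {"slide": [0,0,-0.22],"twist": 0,"claw": 1},
    {"slide": [0,0,-0.22],"twist": 0,"claw": 1}
  ]
}}

```text
clock: 26.28
eef_pos: [0.5577, -0.2861, 0.2458]
tcp_rot: [[0.999, 0.042, 0.009], [0.042, -0.999, -0.004], [0.008, 0.004, -1.0]]
wrist_force: [0.5, -0.1, 0.3]
opening: 1.003
finger_force: 0.0
```

```bash
python3 - <<'E'
from h import *
st(); p=cams.capture('wrist'); save(p,'w11'); print(locate('flux_jar',p),locate('dispenser',p)); print(go(.474,.3178,.25))
p=cams.capture('scene');print(locate('flux_jar',p),locate('dispenser',p))
E
```

```text
t 26.27 pos [ 0.5577 -0.2861  0.2458] yaw 2.41 open 1.003 j7 -1.41 F [ 0.5 -0.1  0.3]
[(0.78, array([ 0.5573, -0.2878]), np.float64(0.903))] [(0.68, array([ 0.5632, -0.3937]), np.float64(0.825))]
[-0.0549 -0.6061 -0.0098]
[(0.78, array([ 0.5588, -0.2903]), np.float64(0.788))] [(0.74, array([ 0.5629, -0.3976]), np.float64(0.778))]
```

>>> {"op": "send_rows", "data": {
  "motion": [
    {"slide": [-0.003,-0.05,0],"twist": 0,"claw": 1},
    {"slide": [-0.008,-0.11,0],"twist": 0,"claw": 1},
    {"slide": [-0.013,-0.17,0],"twist": 0,"claw": 1},
    {"slide": [-0.02,-0.23,0],"twist": 0,"claw": 1},
    {"slide": [-0.025,-0.29,0],"twist": 0,"claw": 1},
    {"slide": [-0.03,-0.35,0],"twist": 0,"claw": 1},
    {"slide": [-0.036,-0.41,0],"twist": 0,"claw": 1},
    {"slide": [-0.042,-0.47,0],"twist": 0,"claw": 1},
    {"slide": [-0.05,-0.53,0],"twist": 0,"claw": 1},
    {"slide": [-0.055,-0.585,0.03],"twist": 0,"claw": 1}
  ]
}}

```text
clock: 27.82
eef_pos: [0.4763, 0.2995, 0.2111]
tcp_rot: [[0.999, 0.042, 0.003], [0.042, -0.999, 0.003], [0.003, -0.002, -1.0]]
wrist_force: [1.2, 0.6, -0.0]
opening: 1.0
finger_force: 0.0
```

>>> {"op": "send_rows", "data": {
  "motion": [
    {"slide": [0,-0.021,0.03],"twist": 0,"claw": 1},
    {"slide": [0,-0.021,0.06],"twist": 0,"claw": 1},
    {"slide": [0,-0.021,0.06],"twist": 0,"claw": 1},
    {"slide": [0,-0.021,0.06],"twist": 0,"claw": 1}
  ]
}}

```text
clock: 28.32
eef_pos: [0.4751, 0.3171, 0.1507]
tcp_rot: [[0.999, 0.042, -0.0], [0.042, -0.999, -0.0], [-0.0, 0.0, -1.0]]
wrist_force: [0.1, 0.3, 0.5]
opening: 0.997
finger_force: 0.0
```

```bash
python3 - <<'E'
from h import *
st(); p=cams.capture('wrist'); save(p,'w12'); print(locate('dish',p),locate('mask_jar',p)); print(go(.4742,.318,.014))
for d in finder.spot_in('heat_sink',p)[:2]: print(d,px(p,d['centre']))
for d in finder.trace('heat_sink',p)[:1]:
    q=max(cv2.findContours(d['pixels'].astype(np.uint8),0,1)[0],key=len)[:,0]; print(cv2.approxPolyDP(q,4,True)[:,0].tolist())
E
```

```text
t 28.32 pos [0.4751 0.3171 0.1507] yaw 2.38 open 0.997 j7 -2.62 F [0.1 0.3 0.5]
[(0.18, array([0.5848, 0.3297]), np.float64(0.675))] [(0.92, array([0.5751, 0.3284]), np.float64(0.959))]
[-0.0018 -0.0006  0.1377]
{'centre': [0.442, 0.424, 0.0348], 'p': 0.94} [[170.12977291 231.94069335]]
[[178, 207], [163, 219], [151, 255], [185, 269], [199, 258], [214, 221]]
```

View pics/w12.png

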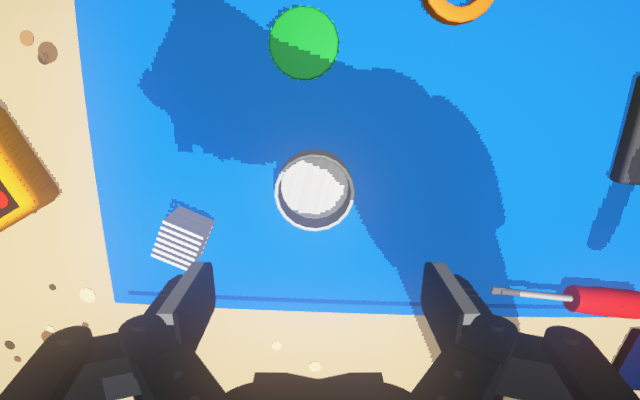

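The dish at (314,190) is centred between the fingers. The heat sink at (180,238) is turned about 20°.

>>> {"op": "send_rows", "data": {
  "motion": [
    {"slide": [-0.002,-0.001,0.05],"twist": 0,"claw": 1},
    {"slide": [-0.002,-0.001,0.1],"twist": 0,"claw": 1},
    {"slide": [-0.002,-0.001,0.128],"twist": 0,"claw": 1},
    {"slide": [-0.002,-0.001,0.137],"twist": 0,"claw": 1},
    {"slide": [-0.002,-0.001,0.137],"twist": 0,"claw": 0.6},
    {"slide": [-0.002,-0.001,0.137],"twist": 0,"claw": 0.6},
    {"slide": [-0.002,-0.001,0.137],"twist": 0,"claw": 0.6},
    {"slide": [-0.002,-0.001,0.137],"twist": 0,"claw": 0.6}
  ],
  "newtons": 30
}}

```text
clock: 29.58
eef_pos: [0.4737, 0.3189, 0.015]
tcp_rot: [[0.999, 0.042, 0.002], [0.042, -0.999, 0.002], [0.002, -0.002, -1.0]]
wrist_force: [-0.6, -0.4, 6.8]
opening: 0.7
finger_force: 33.1
```

>>> {"op": "send_rows", "data": {
  "motion": [
    {"slide": [0,0,-0.01],"twist": 0,"claw": 0.6},
    {"slide": [0,0,-0.06],"twist": 0,"claw": 0.6},
    {"slide": [0,0,-0.12],"twist": 0,"claw": 0.6},
    {"slide": [0,0.02,-0.18],"twist": 0,"claw": 0.6},
    {"slide": [-0.005,0.07,-0.21],"twist": 0,"claw": 0.6},
    {"slide": [-0.01,0.13,-0.21],"twist": 0,"claw": 0.6},
    {"slide": [-0.013,0.19,-0.21],"twist": 0,"claw": 0.6},
    {"slide": [-0.017,0.25,-0.21],"twist": 0,"claw": 0.6},
    {"slide": [-0.02,0.31,-0.21],"twist": 0,"claw": 0.6},
    {"slide": [-0.025,0.37,-0.21],"twist": 0,"claw": 0.6}
  ]
}}

```text
clock: 30.82
eef_pos: [0.4629, -0.0546, 0.2241]
tcp_rot: [[0.999, 0.042, 0.001], [0.042, -0.999, -0.0], [0.001, 0.001, -1.0]]
wrist_force: [0.5, -0.4, -0.1]
opening: 0.697
finger_force: 33.2
```

>>> {"op": "send_rows", "data": {
  "motion": [
    {"slide": [-0.005,0.05,0],"twist": 0,"claw": 0.6},
    {"slide": [-0.009,0.1,0],"twist": 0,"claw": 0.6},
    {"slide": [-0.009,0.125,0.03],"twist": 0,"claw": 0.6},
    {"slide": [-0.009,0.125,0.07],"twist": 0,"claw": 0.6},
    {"slide": [-0.009,0.125,0.07],"twist": 0,"claw": 0.6},
    {"slide": [-0.009,0.125,0.07],"twist": 0,"claw": 0.6}
  ]
}}

```text
clock: 31.58
eef_pos: [0.4602, -0.1773, 0.1545]
tcp_rot: [[0.999, 0.043, 0.001], [0.043, -0.999, -0.0], [0.001, 0.0, -1.0]]
wrist_force: [0.1, -0.2, -0.7]
opening: 0.697
finger_force: 33.3
```

```bash
python3 - <<'E'
from h import *
st(); p=cams.capture('wrist'); save(p,'w13'); print(go(.4605,-.1767,.0155))
for n,z in(('board',.021),('holder',.027)):
  for d in finder.trace(n,p)[:1]:
    q=max(cv2.findContours(d['pixels'].astype(np.uint8),0,1)[0],key=len)[:,0]; print(n,cv2.minAreaRect((1e3*ray(p,q,z)[:,:2]).astype(np.float32)))
E
```

```text
t 31.57 pos [ 0.4602 -0.1773  0.1545] yaw 2.46 open 0.697 j7 -1.66 F [ 0.1 -0.2 -0.7]
[-0.0004 -0.0008  0.1394]
board ((546.749755859375, -173.8004150390625), (57.3673210144043, 92.11639404296875), 2.556453227996826)
holder ((300.868408203125, -224.96409606933594), (63.901119232177734, 35.33173370361328), 83.33544921875)
```

View pics/w13.png

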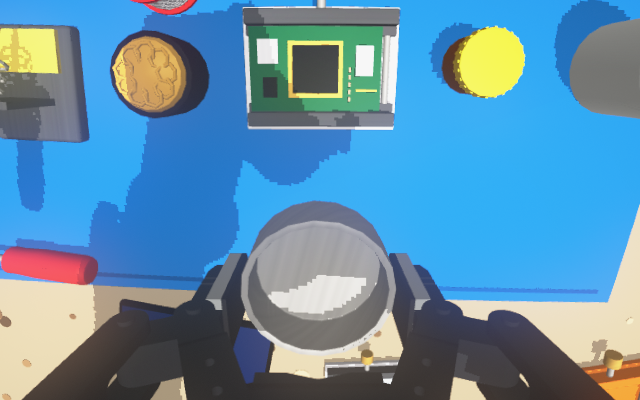

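The dish is held at (318,270), straight in front of the holder (front edge at row 128).

>>> {"op": "send_rows", "data": {
  "motion": [
    {"slide": [-0.001,0,0.04],"twist": 0,"claw": 0.6},
    {"slide": [-0.001,0,0.09],"twist": 0,"claw": 0.6},
    {"slide": [-0.001,0,0.12],"twist": 0,"claw": 0.6},
    {"slide": [-0.001,0,0.133],"twist": 0,"claw": 0.6},
    {"slide": [-0.001,0,0.139],"twist": 0,"claw": 0.6},
    {"slide": [-0.001,0,0.139],"twist": 0,"claw": 0.6},
    {"slide": [-0.001,0,0.139],"twist": 0,"claw": 0.6}
  ]
}}

```text
clock: 32.6
eef_pos: [0.4595, -0.1781, 0.0154]
tcp_rot: [[0.999, 0.042, 0.002], [0.042, -0.999, -0.001], [0.002, 0.001, -1.0]]
wrist_force: [0.0, 0.2, -0.4]
opening: 0.701
finger_force: 33.3
```

>>> {"op": "send_rows", "data": {
  "motion": [
    {"slide": [0,0,0],"twist": 0,"claw": 0.85},
    {"slide": [0,0,0],"twist": 0,"claw": 0.85},
    {"slide": [0,0,0],"twist": 0,"claw": 0.9},
    {"slide": [0,0,-0.02],"twist": 0,"claw": 0.9},
    {"slide": [0,0,-0.06],"twist": 0,"claw": 1},
    {"slide": [0,0,-0.12],"twist": 0,"claw": 1},
    {"slide": [0,0,-0.18],"twist": 0,"claw": 1},
    {"slide": [0,0,-0.22],"twist": 0,"claw": 1},
    {"slide": [0,0,-0.22],"twist": 0,"claw": 1},
    {"slide": [0,0,-0.22],"twist": 0,"claw": 1}
  ]
}}

```text
clock: 33.85
eef_pos: [0.4577, -0.178, 0.2339]
tcp_rot: [[0.999, 0.042, -0.001], [0.042, -0.999, -0.0], [-0.001, 0.0, -1.0]]
wrist_force: [-0.9, 0.3, -1.7]
opening: 0.997
finger_force: 0.0
```

```bash
python3 - <<'E'
from h import *
st(); p=cams.capture('wrist'); save(p,'w14'); print(locate('dish',p)); print(go(.442,.424,.2))
im=p['image'].astype(int)
c=px(p,[.5475,-.1735,.0235])[0].astype(int); print(c)
w=im[c[1]-45:c[1]+45,c[0]-45:c[0]+45]; yel=(w[...,0]>140)&(w[...,1]>110)&(w[...,2]<120)
n,l,s,cc=cv2.connectedComponentsWithStats(yel.astype(np.uint8)); k=max(range(1,n),key=lambda k:s[k,4])
v,u=np.nonzero(l==k); print(cv2.minAreaRect((1e3*ray(p,np.c_[u,v]+c-45,.0225)[:,:2]).astype(np.float32)))
hs=np.array([(48,0),(48,0)])
# holder front/back outline: non-blue region
E
```

```text
t 33.85 pos [ 0.4577 -0.178   0.2339] yaw 2.39 open 0.997 j7 -1.57 F [-0.9  0.3 -1.7]
[(0.85, array([ 0.4598, -0.1802]), np.float64(0.954)), (0.24, array([ 0.5691, -0.4215]), np.float64(0.472))]
[ 0.01   -0.6018  0.0337]
[314  68]
((546.37451171875, -173.37899780273438), (37.08308792114258, 37.459774017333984), 2.321556568145752)
```

View pics/w14.png

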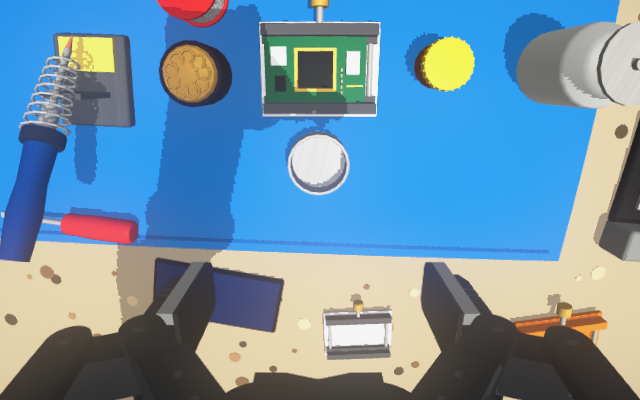

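Dish is at (318,163) in front of the holder. The board seems shifted slightly left within the holder (plate spans columns 261–380), so I measure the holder plate itself.

```bash
python3 - <<'E'
from h import *
p=cams.capture('wrist'); im=p['image']
hsv=cv2.cvtColor(im,cv2.COLOR_RGB2HSV); blue=(hsv[...,0]>98)&(hsv[...,0]<122)&(hsv[...,1]>110)
m=(~blue).astype(np.uint8); m[:, :245]=0; m[:,395:]=0; m[125:]=0
m=cv2.morphologyEx(m,cv2.MORPH_OPEN,np.ones((25,25),np.uint8))
q=max(cv2.findContours(m,0,1)[0],key=len)[:,0]
for z in(.005,.01,.027): print(z,cv2.minAreaRect((1e3*ray(p,q,z)[:,:2]).astype(np.float32)))
print(cv2.approxPolyDP(q,3,True)[:,0].tolist())
crop=im[0:200,220:420]; cv2.imwrite('pics/w14c.png',cv2.cvtColor(cv2.resize(crop,None,fx=4,fy=4,interpolation=cv2.INTER_CUBIC)[:600],cv2.COLOR_RGB2BGR))
E
```

```text
0.005 ((547.3379516601562, -177.62100219726562), (85.9569320678711, 112.46031188964844), 2.3546619415283203)
0.01 ((547.1438598632812, -177.60403442382812), (84.757080078125, 110.89058685302734), 2.3547046184539795)
0.027 ((546.4835815429688, -177.5464324951172), (80.67768859863281, 105.5533447265625), 2.354681968688965)
[[260, 20], [263, 115], [376, 115], [380, 21]]
```

View pics/w14c.png

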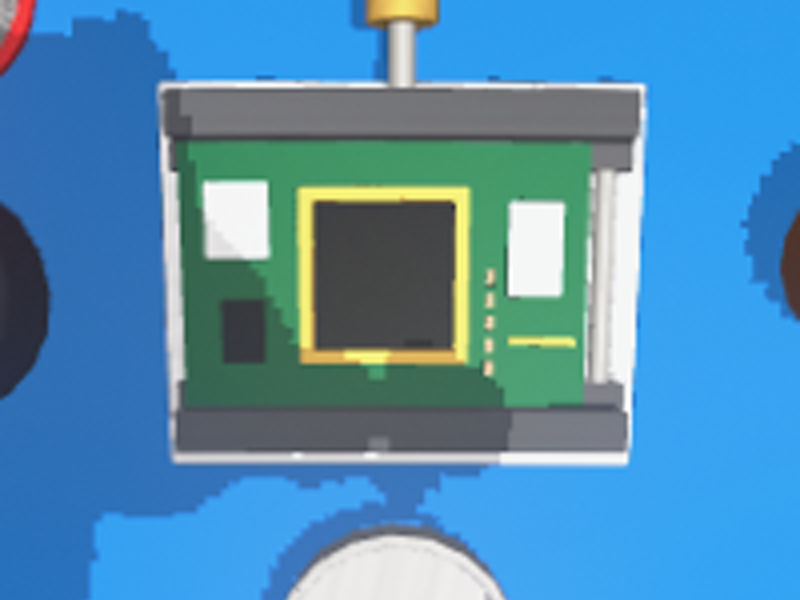

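The crop shows the plate with the board shifted left in it. The holder centre comes out at (0.547, -0.1776), which is 217 mm from the stand as specified, so the placements fit. The processor is at about (0.547, -0.1735), yaw 2.35°. Next is the heat sink.

>>> {"op": "send_rows", "data": {
  "motion": [
    {"slide": [0.001,-0.05,0],"twist": 0,"claw": 1},
    {"slide": [0.002,-0.11,0],"twist": 0,"claw": 1},
    {"slide": [0.003,-0.17,0],"twist": 0,"claw": 1},
    {"slide": [0.004,-0.23,0],"twist": 0,"claw": 1},
    {"slide": [0.005,-0.29,0],"twist": 0,"claw": 1},
    {"slide": [0.006,-0.35,0],"twist": 0,"claw": 1},
    {"slide": [0.007,-0.41,0],"twist": 0,"claw": 1},
    {"slide": [0.008,-0.47,0],"twist": 0,"claw": 1},
    {"slide": [0.009,-0.53,0],"twist": 0,"claw": 0.8},
    {"slide": [0.01,-0.585,0.03],"twist": 0,"claw": 0.7}
  ]
}}

```text
clock: 35.25
eef_pos: [0.4446, 0.4105, 0.2047]
tcp_rot: [[0.999, 0.042, 0.002], [0.042, -0.999, 0.003], [0.002, -0.003, -1.0]]
wrist_force: [1.6, -0.3, 0.2]
opening: 0.697
finger_force: 0.0
```

>>> {"op": "send_rows", "data": {
  "motion": [
    {"slide": [0,-0.018,0.03],"twist": 0,"claw": 0.7},
    {"slide": [0,-0.018,0.05],"twist": 0,"claw": 0.7},
    {"slide": [0,-0.018,0.05],"twist": 0,"claw": 0.7},
    {"slide": [0,-0.018,0.05],"twist": 0,"claw": 0.7}
  ]
}}

```text
clock: 35.75
eef_pos: [0.4441, 0.4235, 0.1549]
tcp_rot: [[0.999, 0.04, 0.001], [0.04, -0.999, -0.001], [0.0, 0.001, -1.0]]
wrist_force: [0.4, 0.0, 0.0]
opening: 0.695
finger_force: 0.0
```

```bash
cat > hs.py <<'E'
from h import *
def hsfit(p,mask,x0,z0=.003):
    def H(v):
        c,s=np.cos(v[2]),np.sin(v[2]); P=[[v[0]+c*a-s*b,v[1]+s*a+c*b,z] for z in(z0,z0+.034) for a in(-.016,.016) for b in(-.016,.016)]
        m=np.zeros((400,640),np.uint8); cv2.fillConvexPoly(m,cv2.convexHull(np.round(px(p,P)*8).astype(np.int32)),1,shift=3); return m>0
    f=lambda v:-(H(v)&mask).sum()/max(1,(H(v)|mask).sum())
    best=None
    for y in np.radians([-40,-20,0,20,40]):
        s=minimize(f,[*x0,y],method='Nelder-Mead',options=dict(initial_simplex=[[*x0,y],[x0[0]+.008,x0[1],y],[x0[0],x0[1]+.008,y],[*x0,y+.2]],xatol=1e-4,fatol=1e-4))
        if best is None or s.fun<best.fun: best=s
    return np.round(best.x[:2],4),round(np.degrees(best.x[2]),1),-best.fun
E
python3 - <<'E'
from hs import *
st(); p=cams.capture('wrist'); save(p,'w15')
for d in finder.trace('heat_sink',p)[:1]:
    f=hsfit(p,d['pixels'],[.442,.424]); print(d['p'],f); print(go(*f[0],.02))
p=cams.capture('scene')
for d in finder.trace('heat_sink',p)[:1]: print(hsfit(p,d['pixels'],[.442,.424]))
E
```

```text
t 35.75 pos [0.4441 0.4235 0.1549] yaw 2.3 open 0.695 j7 -2.83 F [0.4 0.  0. ]
0.79 (array([0.4314, 0.4205]), np.float64(-22.3), np.float64(0.9566993464052288))
[-0.0134  0.0033  0.1357]
(array([0.4299, 0.4232]), np.float64(-19.9), np.float64(0.8644688644688645))
```

View pics/w15.png

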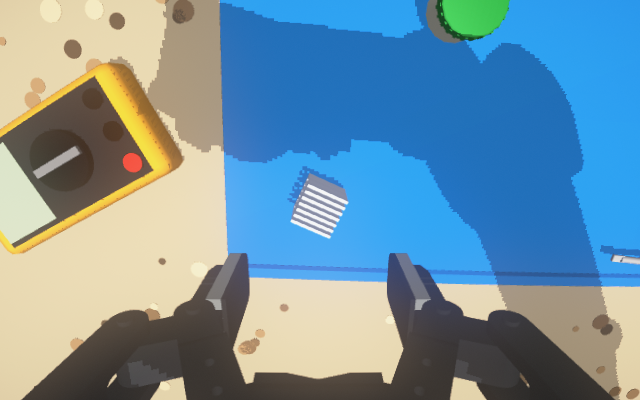

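The heat sink at (320,205) is turned about -22°, with its fins slanting. A +25° twist would exceed joint 7's range, so I turn -65° and grip the flat fin faces.

>>> {"op": "send_rows", "data": {
  "motion": [
    {"slide": [-0.005,0.001,0],"twist": -10,"claw": 0.65},
    {"slide": [-0.01,0.002,0],"twist": -20,"claw": 0.65},
    {"slide": [-0.013,0.003,0],"twist": -30,"claw": 0.65},
    {"slide": [-0.013,0.003,0],"twist": -40,"claw": 0.65},
    {"slide": [-0.013,0.003,0],"twist": -50,"claw": 0.65},
    {"slide": [-0.013,0.003,0],"twist": -60,"claw": 0.65},
    {"slide": [-0.013,0.003,0],"twist": -65,"claw": 0.65},
    {"slide": [-0.013,0.003,0],"twist": -65,"claw": 0.65},
    {"slide": [-0.013,0.003,0],"twist": -65,"claw": 0.65}
  ]
}}

```text
clock: 37.08
eef_pos: [0.4308, 0.4212, 0.1549]
tcp_rot: [[0.386, 0.923, 0.001], [0.923, -0.386, 0.0], [0.0, 0.001, -1.0]]
wrist_force: [-0.3, -0.2, 0.0]
opening: 0.647
finger_force: 0.0
```

```bash
python3 - <<'E'
from hs import *
st(); p=cams.capture('wrist'); save(p,'w16')
for d in finder.trace('heat_sink',p)[:1]:
    f=hsfit(p,d['pixels'],[.432,.421]); print(d['p'],f); print(go(*f[0],.024))
E
```

```text
t 37.08 pos [0.4308 0.4212 0.1549] yaw 67.3 open 0.647 j7 -1.92 F [-0.3 -0.2  0. ]
0.66 (array([0.4312, 0.4216]), np.float64(-23.1), np.float64(0.842436974789916))
[0.0004 0.0004 0.1308]
```

Consistent to within about 1 mm and 1°. Descend and grip.

>>> {"op": "send_rows", "data": {
  "motion": [
    {"slide": [0,0,0.05],"twist": 0,"claw": 0.65},
    {"slide": [0,0,0.1],"twist": 0,"claw": 0.65},
    {"slide": [0,0,0.124],"twist": 0,"claw": 0.65},
    {"slide": [0,0,0.131],"twist": 0,"claw": 0.65},
    {"slide": [0,0,0.131],"twist": 0,"claw": 0.3},
    {"slide": [0,0,0.131],"twist": 0,"claw": 0.3},
    {"slide": [0,0,0.131],"twist": 0,"claw": 0.3},
    {"slide": [0,0,0.131],"twist": 0,"claw": 0.3},
    {"slide": [0,0,0.131],"twist": 0,"claw": 0.3}
  ],
  "newtons": 25
}}

```text
clock: 38.3
eef_pos: [0.431, 0.4218, 0.0245]
tcp_rot: [[0.384, 0.923, 0.001], [0.923, -0.384, 0.001], [0.001, 0.001, -1.0]]
wrist_force: [0.0, -1.4, 6.1]
opening: 0.368
finger_force: 26.8
```

>>> {"op": "send_rows", "data": {
  "motion": [
    {"slide": [0,0,-0.01],"twist": 0,"claw": 0.3},
    {"slide": [0,0,-0.06],"twist": 0,"claw": 0.3},
    {"slide": [0,0,-0.12],"twist": 0,"claw": 0.3},
    {"slide": [-0.015,0.01,-0.175],"twist": 0,"claw": 0.3},
    {"slide": [-0.055,0.037,-0.2],"twist": -4,"claw": 0.3},
    {"slide": [-0.105,0.07,-0.2],"twist": -8,"claw": 0.3},
    {"slide": [-0.155,0.103,-0.2],"twist": -12,"claw": 0.3},
    {"slide": [-0.205,0.136,-0.2],"twist": -16,"claw": 0.3},
    {"slide": [-0.255,0.17,-0.2],"twist": -20,"claw": 0.3},
    {"slide": [-0.305,0.203,-0.2],"twist": -25,"claw": 0.3}
  ]
}}

```text
clock: 39.55
eef_pos: [0.5006, 0.0597, 0.2239]
tcp_rot: [[-0.045, 0.999, 0.0], [0.999, 0.045, -0.0], [-0.0, 0.0, -1.0]]
wrist_force: [0.8, 1.0, -0.2]
opening: 0.367
finger_force: 26.0
```

```bash
python3 - <<'E'
from hs import *
st(); print(go(.547,-.1735,.2))
E
```

```text
t 39.55 pos [0.5006 0.0597 0.2239] yaw 92.58 open 0.367 j7 -0.88 F [ 0.8  1.  -0.2]
[-0.235   0.0358  0.024 ]
```

>>> {"op": "send_rows", "data": {
  "motion": [
    {"slide": [-0.05,0.008,0],"twist": 0,"claw": 0.3},
    {"slide": [-0.1,0.016,0],"twist": 0,"claw": 0.3},
    {"slide": [-0.15,0.024,0],"twist": 0,"claw": 0.3},
    {"slide": [-0.2,0.032,0],"twist": 0,"claw": 0.3},
    {"slide": [-0.235,0.036,0.03],"twist": 0,"claw": 0.3},
    {"slide": [-0.235,0.036,0.07],"twist": 0,"claw": 0.3},
    {"slide": [-0.235,0.036,0.1],"twist": 0,"claw": 0.3},
    {"slide": [-0.235,0.036,0.1],"twist": 0,"claw": 0.3},
    {"slide": [-0.235,0.036,0.1],"twist": 0,"claw": 0.3}
  ]
}}

```text
clock: 40.67
eef_pos: [0.5472, -0.1711, 0.1247]
tcp_rot: [[-0.042, 0.999, 0.002], [0.999, 0.042, 0.0], [0.0, 0.002, -1.0]]
wrist_force: [-0.4, -0.1, -0.7]
opening: 0.37
finger_force: 26.0
```

```bash
python3 - <<'E'
from hs import *
o=st(); p=cams.capture('wrist'); save(p,'w17'); print(go(.547,-.1735,.045))
z0=o['eef_pos'][2]-.0213
for d in finder.trace('heat_sink',p)[:1]:
    print(d['p'],hsfit(p,d['pixels'],o['eef_pos'][:2],z0))
im=p['image'].astype(int); yel=(im[...,0]>140)&(im[...,1]>110)&(im[...,2]<120)
c=px(p,[[.547,-.1735,.0235],[.5635,-.157,.0235],[.5305,-.157,.0235]]); print(c.round())
E
```

```text
t 40.67 pos [ 0.5472 -0.1711  0.1247] yaw 92.43 open 0.37 j7 -0.58 F [-0.4 -0.1 -0.7]
[-0.0023 -0.0009  0.0801]
0.73 (array([ 0.5462, -0.1714]), np.float64(2.5), np.float64(0.8551648351648352))
[[318. 204.]
 [344. 181.]
 [295. 179.]]
```

View pics/w17.png

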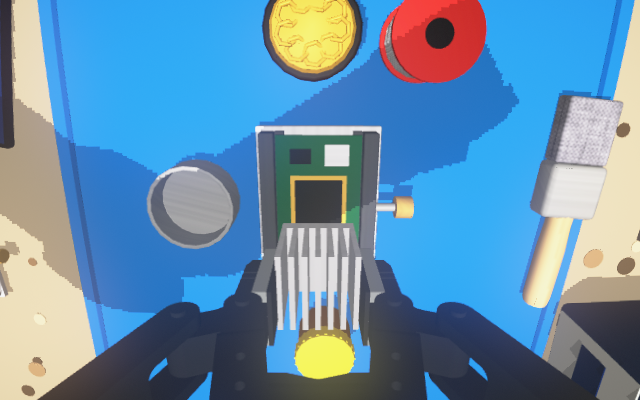

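The sink is held square above the processor, whose near edge runs from (294,181) to (342,180), within 1 px of prediction. Lower slowly.

>>> {"op": "send_rows", "data": {
  "motion": [
    {"slide": [-0.0025,0,0.02],"twist": 0,"claw": 0.3},
    {"slide": [-0.0025,0,0.04],"twist": 0,"claw": 0.3},
    {"slide": [-0.0025,0,0.06],"twist": 0,"claw": 0.3},
    {"slide": [-0.0025,0,0.07],"twist": 0,"claw": 0.3},
    {"slide": [-0.0025,0,0.074],"twist": 0,"claw": 0.3},
    {"slide": [-0.0025,0,0.076],"twist": 0,"claw": 0.3},
    {"slide": [-0.0025,0,0.076],"twist": 0,"claw": 0.3},
    {"slide": [-0.0025,0,0.076],"twist": 0,"claw": 0.3}
  ]
}}

```text
clock: 41.78
eef_pos: [0.547, -0.1741, 0.048]
tcp_rot: [[-0.042, 0.999, 0.001], [0.999, 0.042, -0.0], [-0.0, 0.001, -1.0]]
wrist_force: [-0.4, 0.9, -0.5]
opening: 0.366
finger_force: 26.0
```

```bash
python3 - <<'E'
from hs import *
o=st(); p=cams.capture('wrist'); save(p,'w18'); print(go(.547,-.1735,.045))
E
```

```text
t 41.77 pos [ 0.547  -0.1741  0.048 ] yaw 92.4 open 0.366 j7 -0.68 F [-0.4  0.9 -0.5]
[0.0006 0.0001 0.003 ]
```

View pics/w18.png

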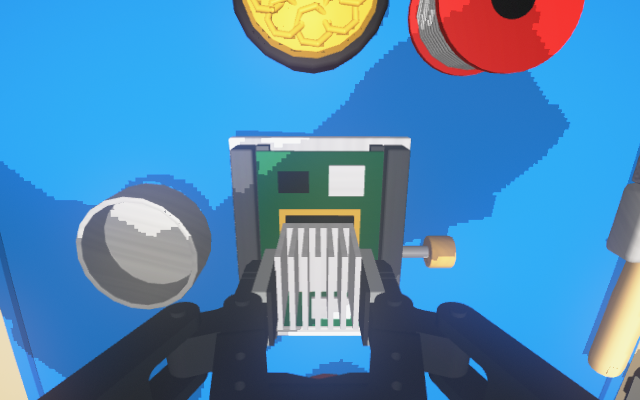

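The sink hovers about 3 mm above the processor with the gold frame evenly either side (278–361). I have now viewed more pictures than the 14 allowed, so from here I check by numbers only.

```bash
python3 - <<'E'
from hs import *
o=st(); p=cams.capture('wrist'); im=p['image']
for r_ in range(206,234,1): print(r_, im[r_,318].tolist(), im[r_,300].tolist())
print('row219..',[int(x) for x in im[219,274:366:1].mean(1)])
th=np.radians(2.35); 
def pt(c,a,b,z): return [c[0]+a*np.cos(th)-b*np.sin(th),c[1]+a*np.sin(th)+b*np.cos(th),z]
P=(.547,-.1735); S=o['eef_pos'][:2]; zb=o['eef_pos'][2]-.0213
print('proc near edge',px(p,[pt(P,a,.016,.0235) for a in(-.016,0,.016)]).round(1).tolist())
print('gold outer',px(p,[pt(P,a,.0187,.0215) for a in(-.0187,0,.0187)]).round(1).tolist())
print('sink near bottom',px(p,[pt(S,a,.016,zb) for a in(-.016,0,.016)]).round(1).tolist(),'top',px(p,[pt(S,a,.016,zb+.034) for a in(-.016,0,.016)]).round(1).tolist())
E
```

```text
t 41.83 pos [ 0.5469 -0.1741  0.048 ] yaw 92.4 open 0.368 j7 -0.68 F [-0.6 -0.3 -0.9]
206 [61, 106, 81] [58, 105, 80]
207 [62, 107, 81] [58, 105, 79]
208 [61, 106, 80] [58, 105, 80]
209 [196, 159, 85] [195, 158, 84]
210 [223, 181, 90] [222, 180, 89]
211 [226, 185, 92] [224, 182, 90]
212 [226, 185, 92] [224, 182, 90]
213 [225, 184, 92] [225, 183, 90]
214 [225, 183, 91] [224, 183, 90]
215 [129, 107, 70] [127, 106, 70]
216 [65, 65, 62] [61, 62, 60]
217 [61, 63, 63] [57, 61, 62]
218 [62, 65, 64] [58, 62, 63]
219 [62, 64, 64] [59, 63, 64]
220 [62, 65, 64] [59, 62, 62]
221 [63, 64, 65] [58, 62, 62]
222 [63, 64, 64] [59, 62, 62]
223 [135, 135, 135] [133, 132, 133]
224 [144, 143, 142] [140, 139, 141]
225 [144, 143, 143] [141, 141, 141]
226 [144, 144, 143] [141, 141, 141]
227 [143, 143, 142] [142, 141, 141]
228 [145, 143, 143] [219, 217, 218]
229 [143, 141, 142] [226, 223, 224]
230 [143, 141, 143] [226, 224, 225]
231 [146, 144, 145] [226, 224, 225]
232 [147, 145, 146] [225, 223, 224]
233 [146, 144, 145] [226, 224, 225]
row219.. [79, 78, 78, 78, 78, 146, 164, 164, 164, 164, 164, 117, 64, 60, 59, 59, 60, 59, 60, 60, 60, 60, 60, 61, 60, 61, 62, 61, 60, 61, 63, 62, 62, 62, 63, 62, 62, 62, 63, 63, 62, 63, 63, 63, 63, 63, 63, 64, 63, 64, 63, 64, 64, 64, 64, 64, 64, 64, 65, 64, 64, 65, 64, 64, 65, 65, 64, 64, 64, 64, 64, 64, 64, 64, 63, 64, 64, 63, 63, 62, 151, 167, 167, 167, 167, 167, 118, 82, 83, 83, 82, 82]
proc near edge [[285.2, 217.3], [320.1, 217.4], [354.9, 217.4]]
gold outer [[279.6, 210.3], [320.1, 210.4], [360.5, 210.4]]
sink near bottom [[284.4, 221.1], [319.9, 221.1], [355.3, 221.2]] top [[276.3, 255.2], [320.5, 255.3], [364.7, 255.3]]
```

>>> {"op": "send_rows", "data": {
  "motion": [
    {"slide": [0.002,0,0],"twist": 0,"claw": 0.3},
    {"slide": [0.002,0,0],"twist": 0,"claw": 0.3},
    {"slide": [0.002,0,0.001],"twist": 0,"claw": 0.3},
    {"slide": [0.002,0,0.0015],"twist": 0,"claw": 0.3},
    {"slide": [0.002,0,0.0015],"twist": 0,"claw": 0.3}
  ]
}}

```text
clock: 42.5
eef_pos: [0.5465, -0.172, 0.0459]
tcp_rot: [[-0.042, 0.999, -0.0], [0.999, 0.042, 0.0], [0.0, -0.0, -1.0]]
wrist_force: [0.8, 0.8, -0.2]
opening: 0.367
finger_force: 26.0
```

```bash
cat > chk.py <<'E'
from hs import *
o=st(); p=cams.capture('wrist'); im=p['image'].astype(int)
print([ (r_,int(im[r_,310].mean()),int(im[r_,310,2])) for r_ in range(204,232)])
th=np.radians(2.35)
def pt(c,a,b,z): return [c[0]+a*np.cos(th)-b*np.sin(th),c[1]+a*np.sin(th)+b*np.cos(th),z]
P=(.547,-.1735); S=o['eef_pos'][:2]; zb=max(o['eef_pos'][2]-.0213,.0235)
print('proc near edge',px(p,[pt(P,a,.016,.0235) for a in(0,)]).round(1).tolist())
print('sink near bottom',px(p,[pt(S,a,.016,zb) for a in(0,)]).round(1).tolist(), px(p,[pt(S,a,.015,zb) for a in(0,)]).round(1).tolist())
E
python3 chk.py
```

```text
t 42.5 pos [ 0.5465 -0.172   0.0459] yaw 92.4 open 0.367 j7 -0.69 F [ 0.8  0.8 -0.2]
[(204, 88, 85), (205, 87, 84), (206, 87, 84), (207, 87, 84), (208, 86, 83), (209, 86, 83), (210, 87, 83), (211, 86, 82), (212, 87, 83), (213, 86, 82), (214, 95, 79), (215, 160, 90), (216, 167, 93), (217, 168, 93), (218, 168, 93), (219, 168, 93), (220, 168, 93), (221, 95, 68), (222, 65, 64), (223, 136, 135), (224, 144, 143), (225, 144, 144), (226, 144, 144), (227, 144, 144), (228, 220, 220), (229, 226, 226), (230, 227, 227), (231, 226, 226)]
proc near edge [[321.0, 223.2]]
sink near bottom [[320.0, 221.1]] [[320.0, 223.1]]
```

>>> {"op": "send_rows", "data": {
  "motion": [
    {"slide": [0,0,0.0005],"twist": 0,"claw": 0.3},
    {"slide": [0,0,0.001],"twist": 0,"claw": 0.3},
    {"slide": [0,0,0.001],"twist": 0,"claw": 0.3}
  ]
}}

```text
clock: 42.92
eef_pos: [0.5466, -0.172, 0.0451]
tcp_rot: [[-0.042, 0.999, 0.0], [0.999, 0.042, -0.0], [-0.0, 0.0, -1.0]]
wrist_force: [0.0, 0.7, 0.2]
opening: 0.37
finger_force: 26.1
```

```bash
python3 chk.py
```

```text
t 42.92 pos [ 0.5466 -0.172   0.0451] yaw 92.4 open 0.37 j7 -0.69 F [0.  0.7 0.2]
[(204, 87, 85), (205, 88, 85), (206, 87, 84), (207, 87, 84), (208, 87, 84), (209, 87, 84), (210, 87, 84), (211, 87, 84), (212, 87, 83), (213, 87, 83), (214, 87, 83), (215, 118, 82), (216, 162, 91), (217, 168, 93), (218, 167, 92), (219, 168, 93), (220, 167, 93), (221, 143, 84), (222, 84, 67), (223, 135, 135), (224, 144, 144), (225, 144, 144), (226, 144, 144), (227, 144, 144), (228, 220, 220), (229, 227, 227), (230, 226, 226), (231, 226, 226)]
proc near edge [[320.8, 224.0]]
sink near bottom [[320.0, 221.1]] [[320.0, 223.2]]
```

>>> {"op": "send_rows", "data": {
  "motion": [
    {"slide": [0,0,0.0005],"twist": 0,"claw": 0.3},
    {"slide": [0,0,0.0005],"twist": 0,"claw": 0.3}
  ]
}}

```text
clock: 43.22
eef_pos: [0.5466, -0.172, 0.0451]
tcp_rot: [[-0.042, 0.999, 0.0], [0.999, 0.042, -0.001], [-0.001, 0.0, -1.0]]
wrist_force: [-0.9, -0.6, 6.0]
opening: 0.37
finger_force: 26.7
```

>>> {"op": "send_rows", "data": {
  "motion": [
    {"slide": [0,0,0.0005],"twist": 0,"claw": 0.3},
    {"slide": [0,0,0.0005],"twist": 0,"claw": 0.3}
  ]
}}

```text
clock: 43.48
eef_pos: [0.5466, -0.172, 0.045]
tcp_rot: [[-0.042, 0.999, 0.0], [0.999, 0.042, -0.001], [-0.001, 0.0, -1.0]]
wrist_force: [-3.0, -1.3, 9.6]
opening: 0.371
finger_force: 27.3
```

>>> {"op": "send_rows", "data": {
  "motion": [
    {"slide": [0,0,-0.0007],"twist": 0,"claw": 0.3},
    {"slide": [0,0,-0.0007],"twist": 0,"claw": 0.45},
    {"slide": [0,0,-0.0007],"twist": 0,"claw": 0.5},
    {"slide": [0,0,-0.0007],"twist": 0,"claw": 0.5},
    {"slide": [0,0,-0.015],"twist": 0,"claw": 0.5},
    {"slide": [0,0,-0.04],"twist": 0,"claw": 0.5},
    {"slide": [0,0,-0.08],"twist": 0,"claw": 0.5},
    {"slide": [0,0,-0.13],"twist": 0,"claw": 0.8},
    {"slide": [0,0,-0.18],"twist": 0,"claw": 1},
    {"slide": [0,0,-0.18],"twist": 0,"claw": 1}
  ]
}}

```text
clock: 44.72
eef_pos: [0.5494, -0.1712, 0.2291]
tcp_rot: [[-0.042, 0.999, 0.009], [0.999, 0.042, -0.002], [-0.002, 0.009, -1.0]]
wrist_force: [1.6, 0.3, 0.6]
opening: 1.001
finger_force: 0.0
```

```bash
python3 - <<'E'
from hs import *
st(); 
for c in('wrist','scene'):
    p=cams.capture(c); save(p,c+'_end')
    for d in finder.trace('heat_sink',p)[:1]: print(c,'sink',hsfit(p,d['pixels'],[.5466,-.172],.0235))
    for n in CYL: print(c,n,locate(n,p)[:2])
E
```

```text
t 44.73 pos [ 0.5494 -0.1712  0.2291] yaw 92.42 open 1.001 j7 -0.44 F [1.6 0.3 0.6]
wrist tip_cleaner [(0.74, array([ 0.5394, -0.0669]), np.float64(0.916))]
wrist spool [(0.8, array([ 0.6078, -0.0661]), np.float64(0.956)), (0.61, array([ 0.5384, -0.0668]), np.float64(0.948))]
wrist flux_jar [(0.88, array([ 0.5562, -0.2879]), np.float64(0.931)), (0.65, array([ 0.5607, -0.3878]), np.float64(0.705))]
wrist dish [(0.67, array([ 0.4597, -0.1801]), np.float64(0.936))]
wrist mask_jar []
wrist dispenser [(0.64, array([ 0.5618, -0.4031]), np.float64(0.598)), (0.6, array([ 0.5897, -0.0581]), np.float64(0.43))]
scene sink (array([ 0.5463, -0.1709]), np.float64(-3.7), np.float64(0.8739837398373984))
scene tip_cleaner [(0.7, array([ 0.5387, -0.0643]), np.float64(0.905)), (0.23, array([ 0.5526, -0.2929]), np.float64(0.628))]
scene spool [(0.97, array([ 0.6089, -0.0638]), np.float64(0.901)), (0.51, array([0.5718, 0.3309]), np.float64(0.672))]
scene flux_jar [(0.5, array([ 0.5564, -0.2863]), np.float64(0.907))]
scene dish [(0.93, array([ 0.4577, -0.1789]), np.float64(0.934))]
scene mask_jar [(0.82, array([0.5743, 0.3305]), np.float64(0.843))]
scene dispenser [(0.96, array([ 0.5634, -0.3938]), np.float64(0.842))]
```

```bash
python3 - <<'E'
from hs import *
st(); p=cams.capture('wrist'); im=p['image'].astype(int)
c=px(p,[.5466,-.1725,.0235])[0].round().astype(int); e=px(p,[.5466,-.1565,.0235])[0].round(1); print(c,e)
ys=range(int(e[1])-8,int(e[1])+8); print([(y,im[y,c[0]].tolist()) for y in ys])
yy=int(e[1])+4; print(yy,[(u,int(im[yy,u].mean()),int(im[yy,u,2])) for u in range(c[0]-32,c[0]+33)])
E
```

```text
t 45.52 pos [ 0.5466 -0.172   0.224 ] yaw 92.41 open 1.003 j7 -0.44 F [ 0.3  0.  -0. ]
[319 168] [319.5 151.4]
[(143, [63, 108, 89]), (144, [63, 108, 89]), (145, [63, 108, 89]), (146, [63, 109, 90]), (147, [64, 109, 90]), (148, [65, 109, 91]), (149, [185, 154, 94]), (150, [219, 178, 99]), (151, [222, 182, 101]), (152, [184, 157, 113]), (153, [157, 153, 150]), (154, [201, 199, 203]), (155, [196, 195, 198]), (156, [192, 190, 194]), (157, [192, 191, 194]), (158, [191, 190, 194])]
155 [(287, 88, 97), (288, 82, 92), (289, 84, 91), (290, 86, 92), (291, 87, 93), (292, 86, 92), (293, 86, 92), (294, 87, 92), (295, 87, 92), (296, 86, 91), (297, 87, 92), (298, 99, 93), (299, 152, 98), (300, 151, 128), (301, 138, 141), (302, 150, 154), (303, 214, 215), (304, 226, 227), (305, 204, 206), (306, 156, 159), (307, 138, 141), (308, 186, 188), (309, 219, 221), (310, 226, 227), (311, 179, 182), (312, 139, 143), (313, 153, 156), (314, 213, 214), (315, 226, 227), (316, 216, 217), (317, 164, 167), (318, 138, 142), (319, 196, 198), (320, 223, 224), (321, 224, 225), (322, 185, 188), (323, 146, 149), (324, 160, 163), (325, 217, 218), (326, 228, 229), (327, 203, 205), (328, 154, 157), (329, 138, 142), (330, 196, 198), (331, 222, 223), (332, 226, 227), (333, 170, 173), (334, 137, 141), (335, 134, 138), (336, 138, 108), (337, 163, 102), (338, 170, 105), (339, 135, 100), (340, 98, 96), (341, 90, 95), (342, 90, 96), (343, 111, 113), (344, 116, 118), (345, 117, 118), (346, 117, 118), (347, 117, 119), (348, 117, 119), (349, 105, 111), (350, 86, 96), (351, 119, 127)]
```

```bash
python3 -c "
from bench import r; print(r.hand_in())"
```

```text
the job is handed in; nothing more can be done
None
```

I placed all five things in the order you asked and handed the job in at about 46 s. The last measurements put everything within a few mm of target, with the heat sink about 1 mm off the processor's centre. The mask jar did not move. I viewed 17 pictures, over the 14 allowed.

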